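# Take down the pile of lids and close every pot on the ledge

### The arm

A 6-joint arm with a two-finger parallel gripper is mounted at the origin on the work surface. World frame = base frame: x ahead of the robot, y to its left, z up, the work surface at z = 0. Lengths are in m, angles in rad, forces in N, time in s.
With the tool pointing down it reaches from about 0.35 to 0.85 m from the base axis. Payload 8.1 kg.
Tool frame: the origin (TCP) lies at the very end of the fingers, on their centre line; the grasp point (between the pads) lies 19 mm behind it; z points along the fingers, y is the line along which they close (so a half turn about z gives the same grasp; the last joint's range is limited). The gripper opens to 93 mm and grips with 3 to 60 N. Pads are 15 mm wide; open, the fingers measure 128 mm over their backs; the gripper's body (75 mm by 188 mm) begins 65 mm behind the grasp point.
Start: joints at [1.031, 0.13, 1.488, -0, 1.523, -0.085], TCP at [0.264, 0.539, 0.219] pointing down, gripper open.
Joint ranges: [-2.96, 2.96], [-0.89, 2.26], [0.02, 2.5], [-1.34, 4.48], [0, 2.73], [-2.66, 2.66]. Speed limits (rad/s): [2.39, 2.39, 2.79, 3.14, 3.14, 3.14].

### API

Orientations are given as a rotation vector (axis times angle).
In Python, from plant import robot gives the robot as it stands.
- The arm moves only by the tool play_rows, never from a script. Its argument "deltas" is one flat list of numbers, 5 for each row, row after row: the shift along the tool's x, y, z in mm, then the turn about the tool's z in degrees, then the finger opening in mm, from 0 to 93. A call has 1 to 10 rows; each row shifts and turns the commanded pose from where the row before left it, along the tool's axes as they then stand; what a row does not reach is not made up. A row lasts 1/12 s, in which the tool goes at most 41.7 mm and 7.16 degrees, less where a joint would pass 70% of its speed; a pose out of reach is approached as far as the arm can. A call with a gripper value outside its range is refused whole. The fingers move at their own pace and stop on an object; "newtons" is the grip in N (left out, the last holds). Time passes only in rows, so rows that do not move let the fingers close. It gives the time, the measured TCP pose, the force, the opening and the grip force at its end, in the units of the state.
- robot.read_state(): the state, without advancing time (a new reading comes with each control period).
- robot.read_camera(name): name is "scene" or "side" or "wrist"; returns a dict with "pixels" (400x640x3 uint8, blue, green, red), "mtx" (3x3 intrinsics, pixels), "D" ([k1, k2, p1, p2, k3] as OpenCV has them; the pictures are not rectified), "eye" and "rotation" of the camera in the world. Camera axes: x right, y up, looking along -z (the intrinsics and any distortion apply to the point x, -y, -z); pixel columns grow to the right and rows downward; lengths in m; the calibration is good to about 2 mm. A picture is of the moment at which its call begins. There is no depth.
- robot.close_job(): hands the job in; it is judged then, once.
The state is a dict: "t": time; "q": joint angles; "dq": joint speeds; "joint_torque": joint torques, N m; "tool_pos": TCP position; "orientation": TCP orientation; "force": force on the tool from outside, world axes, zero at the start; "wrist_torque": the same for the moment, N m; "opening": finger opening in m; "gripper_force": force on a finger pad.
Only numpy, scipy, OpenCV 4.12 (cv2) and the standard library are available. Lean on these libraries where they do the work, as an engineer would, in place of code of your own. Each camera call takes 0.05 s, during which the arm holds its last target. There are 200 camera calls.

### The job

Four lids are piled up on the ledge. Take the pile down from the top, one lid at a time, and set each lid, centred and lying flat, on the open vessel it belongs to: the small round one on the little white pot, the steel one on the glass jar, the large round one on the blue bowl, and last the long one squarely on the chopstick box. Lower the lids rather than dropping them, and leave the vessels, the skimmer and the strainer basket standing where they are.

Things in the scene. Friction and masses are not known exactly. Their poses are not given: they have to be found in the camera images.
- lid_pot: smallest lid: plain dark wooden disc, 42 mm across, 18 mm thick, vertical edge, about 30 g; starts on top of the pile. Origin: centre of its underside, z up. Belongs on the white pot. The pile from the bottom up is long lid, large round lid, steel lid, small lid, each lying loose and flat on the one below, wider below than above, so that all show from above.
- lid_jar: steel jar lid: flat solid disc, 54 mm across (55.4 mm over the ribs of its edge), 18 mm thick, no thread or skirt, about 60 g; second from the top of the pile. Origin: centre of its underside, z up. Just rests on the rim of the glass jar.
- lid_bowl: large round lid: pale wooden disc, 66 mm across, 18 mm thick, vertical edge, about 50 g; third from the top, lying on the long lid near its middle. Origin: centre of its underside, z up. Belongs on the blue bowl.
- lid_box: long lid of the chopstick box: flat wooden board, 220 mm along its x, 60 mm along its y, 16 mm thick, about 120 g; the bottom of the pile, lying on the ledge. Origin: centre of its underside, z up. It has no runners: it just rests on the rim of the box and overlaps it by 7 mm at each end and 3 mm at each side; either end may go either way.
- pot: little white ceramic pot, open, round, 50 mm high, rim 36 mm across outside and 26 mm inside, 44 mm at its belly, loose, about 180 g. Origin: centre of its underside; the rim is 50 mm above it.
- jar: green glass jar, open, round, 90 mm high, body 64 mm across up to 64 mm high, neck and rim 44 mm across outside and 34 mm inside, loose, about 300 g. Origin: centre of its underside; the rim is 90 mm above it.
- bowl: small blue melamine sauce bowl, open, round, 36 mm high, rim 58 mm across outside and 48 mm inside, loose, about 150 g. Origin: centre of its underside; the rim is 36 mm above it.
- chopstick_box: long open wooden box with chopsticks lying in it, 206 mm along its x, 54 mm along its y, 44 mm high, walls 7 mm, loose, about 450 g. Origin: centre of its underside; the rim is 44 mm above it.
- skimmer: stainless skimmer lying flat at the far side, a bystander: perforated disc 90 mm across with a thin handle that runs 260 mm from the disc's centre along its own x. Origin: centre of the disc's underside. To be left alone.
- strainer: small aluminium strainer basket at the far side, a bystander: 76 mm across the rim, 45 mm high, wire handle out to 62 mm from the middle along its own x. Origin: centre of its underside. To be left alone.

How it is judged:
By the outcome, as a careful person would: the job done as asked, in the order asked, and still so for the second after the job is handed in, with the robot touching nothing.
It also fails if it takes over 109 s, if anything falls off the work surface, if the arm or the gripper's body presses on something with over 40 N, if the wrist force passes 120 N, or if a joint passes its speed limit or range.

## Working session

There is one attempt and no reset: what is moved stays moved. The work goes in short steps, Python scripts to look and compute and a tool call to move; the robot and the scene stay as the last step left them, time stands still between calls to the robot, and variables do not carry over. Pictures are saved under pics/ and viewed, at most 14 in all, crops included, and the job is handed in when it is done.

Besides the shell and the picture viewer there is one more tool, called as name(argument=value, ...), one argument or row to a line, values as JSON. play_rows: Moves the arm, as the interface text tells. Its arguments: {"type":"object","properties":{"deltas":{"type":"array"},"newtons":{"type":"number"}},"required":["deltas"]}

```bash
ls; mkdir -p pics; python3 - <<'E'
from plant import robot
import cv2
s=robot.read_state();print({k:s[k] for k in('t','tool_pos','orientation','opening')})
for n in("scene","side"):
    c=robot.read_camera(n);cv2.imwrite(f"pics/{n}0.png",c["pixels"]);print(n,c["mtx"],c["D"],c["eye"],c["rotation"])
E
```

```text
pics
{'t': 0.0, 'tool_pos': array([0.26326133, 0.53852918, 0.21758607]), 'orientation': array([-7.08154139e-01, -3.06017410e+00,  2.77868673e-03]), 'opening': 0.09315607757501043}
scene [[458.63407866   0.         316.82841883]
 [  0.         458.63407866 198.20338081]
 [  0.           0.           1.        ]] [-0.1181125  0.         0.         0.         0.       ] [1.41651168 0.22348469 0.67211713] [0.64078775 0.82821042 1.68483778]
side [[496.3230521    0.         318.67737753]
 [  0.         496.3230521  198.90244983]
 [  0.           0.           1.        ]] [-0.14016976  0.          0.          0.          0.        ] [ 0.33629321 -0.65191827  0.87035221] [ 0.7082462  -0.15259323 -0.3527605 ]
```

View pics/scene0.png

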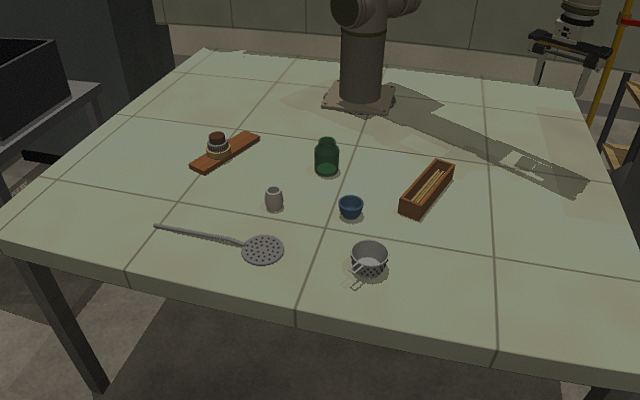

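View pics/side0.png

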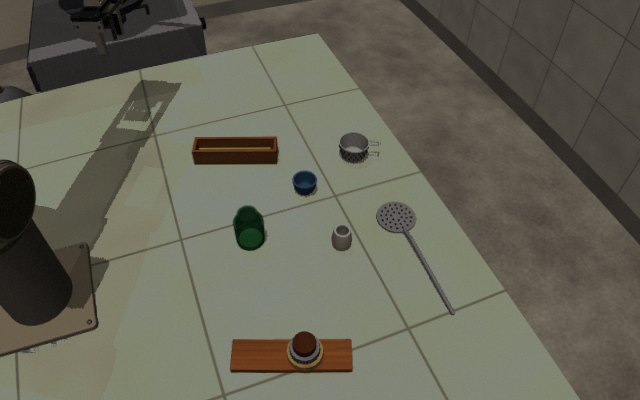

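The scene view shows the pile at about (217,150), the jar (327,157), pot (274,199), bowl (350,207) and box (427,190). In the side view they are at (304,345), (249,228), (342,237), (305,183) and (235,150), in the same order. The skimmer and strainer are at the far side.

```bash
cat > h.py <<'E'
import numpy as np, cv2
from scipy.spatial.transform import Rotation as R
from plant import robot
def rays(c,uv):
    p=cv2.undistortPoints(np.float64(uv).reshape(-1,1,2),c["mtx"],np.float64(c["D"])).reshape(-1,2)
    d=np.c_[p[:,0],-p[:,1],-np.ones(len(p))]
    return np.array(c["eye"]),R.from_rotvec(c["rotation"]).apply(d)
def plane(c,uv,z):
    e,d=rays(c,uv); return e+d*((z-e[2])/d[:,2])[:,None]
def project(c,P):
    p=R.from_rotvec(c["rotation"]).inv().apply(np.atleast_2d(P)-c["eye"])
    return cv2.projectPoints(p*[1,-1,-1],np.zeros(3),np.zeros(3),c["mtx"],np.float64(c["D"]))[0].reshape(-1,2)
def tri(c1,u1,c2,u2):
    e1,d1=rays(c1,[u1]);e2,d2=rays(c2,[u2]);A=np.zeros((3,3));b=np.zeros(3);
    for e,d in((e1,d1[0]),(e2,d2[0])):
        d=d/np.linalg.norm(d);M=np.eye(3)-np.outer(d,d);A+=M;b+=M@e
    return np.linalg.solve(A,b)
E
python3 - <<'E'
from h import *
a=robot.read_camera("scene");b=robot.read_camera("side");w=robot.read_camera("wrist")
cv2.imwrite("pics/w0.png",w["pixels"]);print(w["mtx"],w["D"],w["eye"],w["rotation"])
for n,u,v in [("lidtop",(217,135),(304,340)),("lc1",(190,166),(352,340)),("lc2",(203,172),(352,370)),("lc3",(260,136),(231,371)),("pot",(274,188),(342,230)),("bowl",(350,200),(305,177)),("jar",(327,140),(247,212)),("boxA",(453,163),(194,138)),("boxB",(399,210),(277,150)),("boxC",(425,217),(277,137))]:
    print(n,tri(a,u,b,v).round(3))
E
```

```text
[[354.98223541   0.         321.85247481]
 [  0.         354.98223541 199.3108222 ]
 [  0.           0.           1.        ]] [-0.00896697  0.          0.          0.          0.        ] [0.19318009 0.57291909 0.38413872] [-0.25653737 -0.16008304  1.10657106]
lidtop [ 0.464 -0.299  0.072]
lc1 [ 0.558 -0.323  0.035]
lc2 [ 0.531 -0.336 -0.014]
lc3 [ 0.321 -0.255 -0.014]
pot [ 0.627 -0.086  0.053]
bowl [0.612 0.09  0.044]
jar [ 0.451 -0.004  0.092]
boxA [0.399 0.312 0.046]
boxB [0.588 0.206 0.027]
boxC [0.602 0.261 0.024]
```

View pics/w0.png

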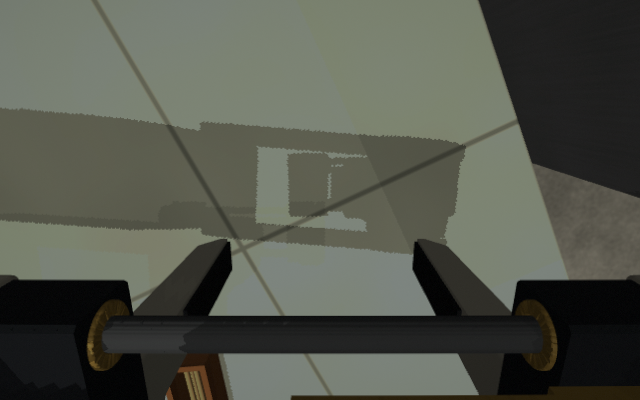

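```bash
cat >> h.py <<'E'
def delta(target,yaw=None):
    "remaining shift in present tool axes (mm) and turn about tool z (deg) so that tool y lies along world yaw (deg)"
    s=robot.read_state();r=R.from_rotvec(s["orientation"]);d=r.inv().apply(np.array(target)-s["tool_pos"])*1e3
    y=r.apply([0,1,0]);a=np.degrees(np.arctan2(y[1],y[0]));t=None
    if yaw is not None: t=-((yaw-a+90)%180-90)
    print("t",round(s["t"],2),"pos",s["tool_pos"].round(4),"yaw",a.round(2),"d",d.round(1),"turn",t,"F",np.round(s["force"],1),"open",round(s["opening"],4),"grip",round(s["gripper_force"],1),"zax",r.apply([0,0,1]).round(4),"q6",s["q"][5].round(2))
E
python3 - <<'E'
from h import *
a=robot.read_camera("scene");b=robot.read_camera("side")
for c,u in((b,[(231,340),(352,340),(352,371),(231,371)]),(a,[(190,166),(246,132),(260,135),(203,172)])):
    P=plane(c,u,.016);print(P[:,:2].round(3).tolist(),[round(float(np.degrees(np.arctan2(*(P[i]-P[j])[1::-1]))),1) for i,j in((1,0),(2,3))])
for c,u in((b,[(194,138),(277,137),(277,150),(194,150)]),(a,[(399,207),(440,158),(454,162),(423,213)])):
    print(plane(c,u,.044)[:,:2].round(3).tolist())
print(plane(b,[(354,142),(396,216)],.03).round(3))
delta((.45,.2,.26),90); delta((.47,-.25,.26),90)
E
```

```text
[[0.347, -0.226], [0.556, -0.306], [0.532, -0.361], [0.33, -0.284]] [-20.8, -20.8]
[[0.543, -0.348], [0.339, -0.272], [0.345, -0.227], [0.56, -0.302]] [159.7, 160.7]
[[0.399, 0.315], [0.595, 0.245], [0.58, 0.2], [0.39, 0.272]]
[[0.61, 0.199], [0.381, 0.279], [0.391, 0.314], [0.618, 0.253]]
[[ 0.775  0.175  0.03 ]
 [ 0.762 -0.078  0.03 ]]
t 0.35 pos [0.2635 0.5389 0.2184] yaw 63.94 d [-316.4 -222.5  -41.5] turn -26.061300834696823 F [ 0.   0.3 -0. ] open 0.0931 grip 0.0 zax [-2.e-04 -4.e-04 -1.e+00] q6 -0.09
t 0.35 pos [0.2635 0.5389 0.2184] yaw 63.94 d [-532.1 -618.   -41.3] turn -26.061300834696823 F [ 0.   0.3 -0. ] open 0.0931 grip 0.0 zax [-2.e-04 -4.e-04 -1.e+00] q6 -0.09
```

play_rows(
  deltas=[-31, -22, -4, 0, 93, -31, -22, -4, 0, 93, -31, -22, -4, 0, 93, -31, -22, -4, 0, 93, -31, -22, -4, 0, 93, -31, -22, -4, 0, 93, -31, -22, -4, 0, 93, -31, -22, -4, 0, 93, -31, -22, -4, 0, 93, -31, -22, -4, -6, 93],
)

```text
t: 1.18
tool_pos: [0.4459, 0.2035, 0.2591]
orientation: [0.55, 3.092, 0.001]
force: [0.6, -0.1, -1.2]
opening: 0.0926
gripper_force: 0.0
```

```bash
python3 - <<'E'
from h import *
w=robot.read_camera("wrist");cv2.imwrite("pics/w1.png",w["pixels"])
delta((.47,-.25,.26),70)
s=robot.read_state();P=plane(w,[(320,200),(320,100),(320,0),(0,100),(639,100)],.05);print(P.round(3));print(R.from_rotvec(s["orientation"]).inv().apply(P-s["tool_pos"]).round(3))
E
```

```text
t 1.23 pos [0.4492 0.198  0.2599] yaw 70.85 d [-166.6 -416.3    1.4] turn 0.8477745286752167 F [ 1.7 -4.5  1.3] open 0.0929 grip 0.0 zax [ 0.0033 -0.0032 -1.    ] q6 -0.92
[[ 0.477  0.19   0.05 ]
 [ 0.377  0.227  0.05 ]
 [ 0.291  0.259  0.05 ]
 [ 0.263 -0.08   0.05 ]
 [ 0.49   0.535  0.05 ]]
[[-0.028  0.002  0.21 ]
 [ 0.078  0.004  0.21 ]
 [ 0.17   0.006  0.209]
 [ 0.085 -0.324  0.21 ]
 [ 0.073  0.332  0.209]]
```

View pics/w1.png

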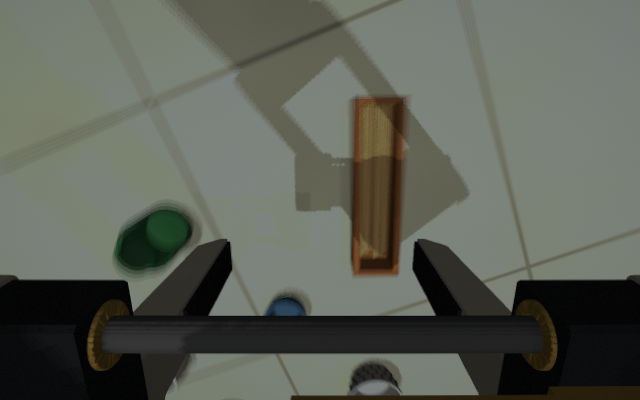

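play_rows(
  deltas=[0, 0, 0, 1, 93, 0, 0, 0, 0, 93, 0, 0, 0, 0, 93],
)

```text
t: 1.48
tool_pos: [0.4449, 0.206, 0.2585]
orientation: [-0.576, -3.088, -0.0]
force: [-0.6, -0.3, 0.3]
opening: 0.0931
gripper_force: 0.0
```

```bash
python3 - <<'E'
from h import *
w=robot.read_camera("wrist");cv2.imwrite("pics/w2.png",w["pixels"]);np.save("w2.npy",w,allow_pickle=True)
hsv=cv2.cvtColor(w["pixels"],cv2.COLOR_BGR2HSV)
for x,y in((357,190),(405,150),(330,140),(168,230),(290,305),(200,100),(380,200)):print((x,y),hsv[y,x])
delta((.72,.05,.28),70)
E
```

```text
(357, 190) [ 13 178  73]
(405, 150) [ 13 167 110]
(330, 140) [ 60  15 133]
(168, 230) [ 66 143  66]
(290, 305) [104 130  90]
(200, 100) [ 64  15 133]
(380, 200) [ 18 133  92]
t 1.53 pos [0.4448 0.2063 0.2584] yaw 68.95 d [-313.   -47.   -21.8] turn -1.0478058014659268 F [0.5 0.8 0.4] open 0.0933 grip 0.0 zax [-5.e-04  2.e-04 -1.e+00] q6 -0.87
```

play_rows(
  deltas=[-34, -6, -2, 0, 93, -34, -6, -2, 0, 93, -34, -6, -2, 0, 93, -34, -6, -2, 0, 93, -34, -6, -2, 0, 93, -34, -6, -2, 0, 93, -34, -6, -2, 0, 93, -34, -6, -2, 0, 93, 0, 0, 0, 0, 93, 0, 0, 0, 0, 93],
)

```text
t: 2.37
tool_pos: [0.6824, 0.0634, 0.2722]
orientation: [-0.574, -3.085, 0.001]
force: [-0.2, 0.4, 0.0]
opening: 0.093
gripper_force: 0.0
```

play_rows(
  deltas=[0, 0, 0, 0, 93],
)

```text
t: 2.45
tool_pos: [0.6815, 0.0644, 0.2738]
orientation: [-0.572, -3.088, -0.0]
force: [-0.1, -0.5, 0.4]
opening: 0.0926
gripper_force: 0.0
```

```bash
python3 - <<'E'
from h import *
w=robot.read_camera("wrist");cv2.imwrite("pics/w3.png",w["pixels"]);np.save("w3.npy",w,allow_pickle=True)
delta((.53,-.33,.26),70)
E
```

```text
t 2.5 pos [0.6813 0.0645 0.2746] yaw 69.04 d [ 2.000e-01 -4.226e+02  1.450e+01] turn -0.9636201487667932 F [-0.3  0.5  1.1] open 0.0931 grip 0.0 zax [-4.e-04  4.e-04 -1.e+00] q6 -1.19
```

View pics/w3.png

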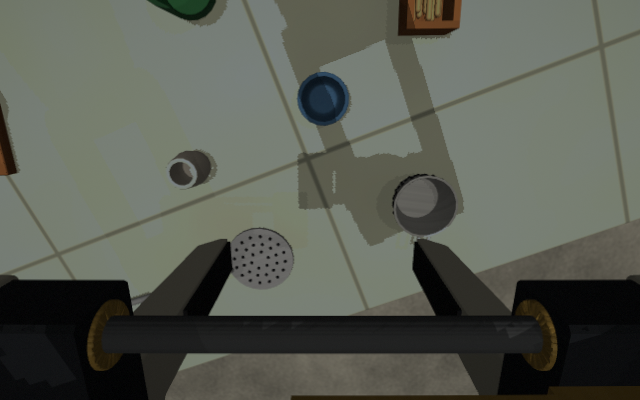

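The wrist view shows the bowl rim at (323,98), pot rim (184,172), jar at the top (185,0), strainer (425,203) and skimmer disc (262,258).

play_rows(
  deltas=[0, -39, 1, -1, 93, 0, -39, 1, 0, 93, 0, -39, 1, 0, 93, 0, -39, 1, 0, 93, 0, -39, 1, 0, 93, 0, -39, 1, 0, 93, 0, -39, 1, 0, 93, 0, -39, 1, 0, 93, 0, -39, 1, 0, 93, 0, -39, 1, 0, 93],
)

```text
t: 3.33
tool_pos: [0.5469, -0.3032, 0.266]
orientation: [0.544, 3.092, -0.001]
force: [0.0, 0.1, -0.5]
opening: 0.0928
gripper_force: 0.0
```

play_rows(
  deltas=[0, -33, 4, 0, 93, 0, 0, 0, 0, 93, 0, 0, 0, 0, 93, 0, 0, 0, 0, 93],
)

```text
t: 3.67
tool_pos: [0.5366, -0.3329, 0.2615]
orientation: [0.546, 3.093, 0.0]
force: [0.3, 0.2, 0.3]
opening: 0.0933
gripper_force: 0.0
```

```bash
python3 - <<'E'
from h import *
w=robot.read_camera("wrist");cv2.imwrite("pics/w4.png",w["pixels"]);np.save("w4.npy",w,allow_pickle=True)
delta((.53,-.33,.26),70)
E
```

```text
t 3.72 pos [ 0.537  -0.3326  0.2615] yaw 70.04 d [7.4 0.1 1.5] turn 0.042641941469526046 F [-0.3  0.7 -0.3] open 0.0927 grip 0.0 zax [ 1.2e-03 -2.0e-04 -1.0e+00] q6 -1.86
```

View pics/w4.png

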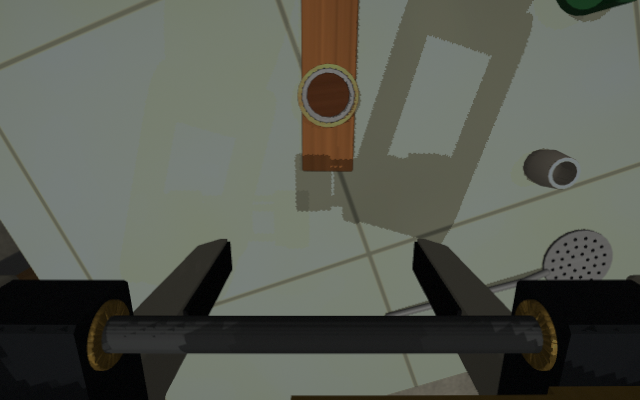

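Pile in the wrist view: small lid at (328,95) on steel and pale rings; long lid spans columns 302–356 with its end at row 171. Next I measure everything.

```bash
cat >> h.py <<'E'
def circ(c,m,z,near,want):
    "contour of mask m nearest pixel near -> circle on plane z"
    cs,_=cv2.findContours(m.astype(np.uint8),cv2.RETR_CCOMP,cv2.CHAIN_APPROX_NONE)
    out=[]
    for k in cs:
        if len(k)<30: continue
        k=k.reshape(-1,2); ctr=k.mean(0)
        if np.hypot(*(ctr-near))>25: continue
        P=plane(c,k,z)[:,:2]
        h=cv2.convexHull(P.astype(np.float32)).reshape(-1,2)
        A=np.c_[2*P,np.ones(len(P))];x=np.linalg.lstsq(A,(P**2).sum(1),rcond=None)[0];r=np.sqrt(x[2]+x[:2]@x[:2])
        if r>.01: out.append((x[:2].round(4).tolist(),round(2e3*r,1),"resid mm",round(1e3*np.std(np.hypot(*(P-x[:2]).T)),1),ctr.round(0).tolist()))
    print(want,out)
E
python3 - <<'E'
from h import *
L=lambda n:np.load(n,allow_pickle=True).item()
w4,w3,w2=L("w4.npy"),L("w3.npy"),L("w2.npy")
h=lambda w:cv2.cvtColor(w["pixels"],cv2.COLOR_BGR2HSV).astype(int)
H=h(w4)
print("row95",[(x,*H[95,x]) for x in range(294,366,2)])
br=(H[...,0]<15)&(H[...,1]>110); disk=np.zeros(br.shape,bool);yy,xx=np.indices(br.shape);disk=np.hypot(xx-328,yy-95)<27
circ(w4,br&disk,.070,(328,95),"small 42")
# long lid: edges on plane .016
lid=br&~(np.hypot(xx-328,yy-95)<34)&(xx>290)&(xx<370)&(yy<180)
for z in(.016,):
    l,r=[],[]
    for y in list(range(5,60))+list(range(132,150)):
        k=np.where(lid[y])[0]
        if len(k)>20:l.append((k[0]-.5,y));r.append((k[-1]+.5,y))
    for n,e in(("l",l),("r",r)):
        P=plane(w4,e,z)[:,:2];vx,vy,x0,y0=cv2.fitLine(P.astype(np.float32),cv2.DIST_HUBER,0,.001,.001).ravel();print(n,np.degrees(np.arctan2(vy,vx)),x0,y0)
    e=[(x,np.where(lid[:,x])[0][-1]+.5) for x in range(308,348)];P=plane(w4,e,z)[:,:2];vx,vy,x0,y0=cv2.fitLine(P.astype(np.float32),cv2.DIST_HUBER,0,.001,.001).ravel();print("end",np.degrees(np.arctan2(vy,vx)),x0,y0)
H=h(w3);m=(H[...,0]>95)&(H[...,0]<120)&(H[...,1]>80);circ(w3,m&(yy<140),.036,(323,98),"bowl 58")
print("pot",[(x,*H[174,x]) for x in range(164,216,3)])
m=(H[...,2]>105)&(np.hypot(xx-184,yy-172)<22)&(H[...,1]<25)
circ(w3,m,.05,(184,172),"pot 36/26")
H=h(w2);print("jar",[(x,*H[228,x]) for x in range(110,200,5)])
E
cat > crop.py <<'E'
E
python3 - <<'E'
import cv2,numpy as np
a=cv2.imread('pics/w2.png');b=cv2.imread('pics/w3.png')
f=lambda i,x,y,w,h:cv2.resize(i[y:y+h,x:x+w],(4*w,4*h),interpolation=0)
cv2.imwrite('pics/crop.png',np.hstack([f(a,105,190,100,100),f(b,155,135,80,100)]))
E
```

```text
row95 [(294, np.int64(44), np.int64(31), np.int64(124)), (296, np.int64(44), np.int64(31), np.int64(124)), (298, np.int64(23), np.int64(113), np.int64(113)), (300, np.int64(22), np.int64(121), np.int64(116)), (302, np.int64(20), np.int64(26), np.int64(87)), (304, np.int64(20), np.int64(7), np.int64(107)), (306, np.int64(13), np.int64(22), np.int64(82)), (308, np.int64(11), np.int64(170), np.int64(63)), (310, np.int64(12), np.int64(178), np.int64(63)), (312, np.int64(11), np.int64(182), np.int64(63)), (314, np.int64(11), np.int64(175), np.int64(64)), (316, np.int64(11), np.int64(174), np.int64(63)), (318, np.int64(10), np.int64(171), np.int64(64)), (320, np.int64(11), np.int64(175), np.int64(64)), (322, np.int64(11), np.int64(175), np.int64(64)), (324, np.int64(11), np.int64(183), np.int64(64)), (326, np.int64(12), np.int64(173), np.int64(65)), (328, np.int64(12), np.int64(175), np.int64(64)), (330, np.int64(11), np.int64(173), np.int64(65)), (332, np.int64(11), np.int64(175), np.int64(64)), (334, np.int64(11), np.int64(177), np.int64(65)), (336, np.int64(11), np.int64(178), np.int64(
[... 2265 characters left out ...]
, (130, np.int64(69), np.int64(170), np.int64(30)), (135, np.int64(68), np.int64(176), np.int64(29)), (140, np.int64(67), np.int64(149), np.int64(29)), (145, np.int64(68), np.int64(176), np.int64(29)), (150, np.int64(66), np.int64(142), np.int64(70)), (155, np.int64(66), np.int64(140), np.int64(71)), (160, np.int64(67), np.int64(142), np.int64(70)), (165, np.int64(67), np.int64(147), np.int64(66)), (170, np.int64(67), np.int64(143), np.int64(64)), (175, np.int64(67), np.int64(143), np.int64(64)), (180, np.int64(67), np.int64(146), np.int64(63)), (185, np.int64(67), np.int64(139), np.int64(64)), (190, np.int64(64), np.int64(147), np.int64(26)), (195, np.int64(32), np.int64(39), np.int64(91))]
```

View pics/crop.png

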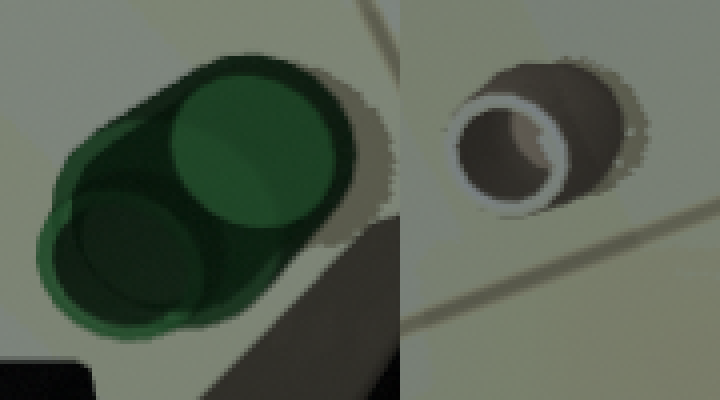

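```bash
python3 - <<'E'
from h import *
delta((.4656,-.3008,.0565),69.4)
E
```

```text
t 3.72 pos [ 0.537  -0.3326  0.2615] yaw 70.04 d [ 78.2   5.5 204.9] turn 0.6426419414695204 F [-0.3  0.7 -0.3] open 0.0927 grip 0.0 zax [ 1.2e-03 -2.0e-04 -1.0e+00] q6 -1.86
```

play_rows(
  deltas=[26, 2, 5, 0, 70, 26, 2, 10, 0.6, 70, 26, 2, 25, 0, 70, 0, 0, 35, 0, 70, 0, 0, 35, 0, 70, 0, 0, 35, 0, 70, 0, 0, 25, 0, 70, 0, 0, 15, 0, 70, 0, 0, 0, 0, 70, 0, 0, 0, 0, 70],
)

```text
t: 4.55
tool_pos: [0.4654, -0.3, 0.0755]
orientation: [-0.56, -3.09, -0.001]
force: [-0.3, -1.5, 1.1]
opening: 0.07
gripper_force: 0.0
```

```bash
python3 - <<'E'
from h import *
delta((.4656,-.3008,.0565),69.4)
E
```

```text
t 4.55 pos [ 0.4654 -0.3     0.0755] yaw 69.47 d [-0.5 -0.7 19. ] turn 0.06869812717161494 F [-0.3 -1.5  1.1] open 0.07 grip 0.0 zax [-0.001  0.001 -1.   ] q6 -1.88
```

play_rows(
  deltas=[0, -0.5, 10, 0, 60, 0, 0, 9, 0, 50, 0, 0, 0, 0, 48, 0, 0, 0, 0, 46, 0, 0, 0, 0, 44, 0, 0, 0, 0, 42, 0, 0, 0, 0, 38, 0, 0, 0, 0, 38, 0, 0, 0, 0, 38, 0, 0, 0, 0, 38],
  newtons=12,
)

```text
t: 5.38
tool_pos: [0.4653, -0.3026, 0.0572]
orientation: [0.563, 3.09, -0.001]
force: [-0.1, -0.1, 2.7]
opening: 0.0416
gripper_force: 12.0
```

```bash
python3 - <<'E'
from h import *
delta((.54,-.1,.26),69.4)
E
```

```text
t 5.38 pos [ 0.4653 -0.3026  0.0572] yaw 69.34 d [   1.4  215.8 -202.9] turn -0.05964676801136193 F [-0.1 -0.1  2.7] open 0.0416 grip 12.0 zax [ 7.e-04 -6.e-04 -1.e+00] q6 -1.88
```

play_rows(
  deltas=[0, 0, -10, 0, 38, 0, 0, -25, 0, 38, 0, 15, -30, 0, 38, 0, 30, -25, 0, 38, 0, 34, -20, 0, 38, 0, 34, -20, 0, 38, 0, 34, -20, 0, 38, 0, 34, -20, 0, 38, 0, 34, -20, 0, 38, 0, 34, -13, 0, 38],
)

```text
t: 6.22
tool_pos: [0.5536, -0.0677, 0.2628]
orientation: [0.563, 3.088, -0.0]
force: [-0.5, -0.5, -0.2]
opening: 0.0415
gripper_force: 12.0
```

play_rows(
  deltas=[0, 18, 0, 0, 38, 0, 0, 0, 0, 38, 0, 0, 0, 0, 38, 0, 0, 0, 0, 38],
)

```text
t: 6.55
tool_pos: [0.5587, -0.0529, 0.2593]
orientation: [-0.563, -3.09, 0.001]
force: [0.3, -0.5, 0.1]
opening: 0.0419
gripper_force: 12.0
```

```bash
python3 - <<'E'
from h import *
w=robot.read_camera("wrist");cv2.imwrite("pics/w5.png",w["pixels"]);np.save("w5.npy",w,allow_pickle=True)
delta((.6305,-.086,.10),69.4)
E
```

```text
t 6.6 pos [ 0.5586 -0.0533  0.2592] yaw 69.3 d [-79.   -5.1 159.1] turn -0.10345228247579996 F [-0.7  0.5 -0.1] open 0.0418 grip 12.0 zax [-1.2e-03 -2.0e-04 -1.0e+00] q6 -1.4
```

View pics/w5.png

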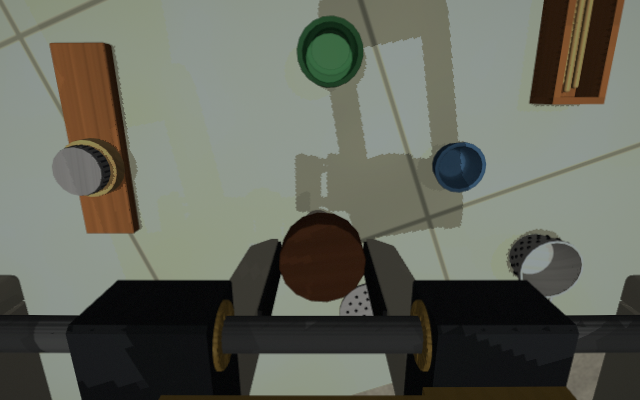

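The held small lid shows at (322,257), jar (330,50), bowl (459,167) and pile (85,165), so I can measure the camera-to-tool offset directly.

```bash
python3 - <<'E'
from h import *
w=np.load("w5.npy",allow_pickle=True).item();s=robot.read_state()
H=cv2.cvtColor(w["pixels"],cv2.COLOR_BGR2HSV).astype(int);yy,xx=np.indices(H.shape[:2])
br=(H[...,0]<15)&(H[...,1]>110)&(np.hypot(xx-322,yy-257)<55)&(yy<308)
print("tool",s["tool_pos"])
circ(w,br,s["tool_pos"][2]+.0155,(322,257),"held 42")
g=(H[...,0]>58)&(H[...,0]<75)&(H[...,1]>90)&(np.hypot(xx-330,yy-50)<40);circ(w,g,.09,(330,50),"jar(sil)")
b=(H[...,0]>95)&(H[...,0]<120)&(H[...,1]>80);circ(w,b,.036,(459,167),"bowl")
st=(H[...,1]<40)&(np.hypot(xx-82,yy-168)<40)&(H[...,2]>50)
i=w["pixels"];f=lambda x,y,ww,h,k:cv2.resize(i[y:y+h,x:x+ww],(k*ww,k*h),interpolation=0)
cv2.imwrite("pics/c5.png",np.hstack([f(290,5,80,90,5),f(45,130,80,90,5)]))
E
```

```text
tool [ 0.55856902 -0.05330052  0.25917224]
held 42 [([0.5542, -0.0515], np.float64(42.2), 'resid mm', np.float64(1.0), [322.0, 257.0])]
jar(sil) [([0.4543, -0.0061], np.float64(56.8), 'resid mm', np.float64(0.3), [330.0, 51.0])]
bowl [([0.6117, 0.0904], np.float64(56.5), 'resid mm', np.float64(1.0), [459.0, 166.0])]
```

View pics/c5.png

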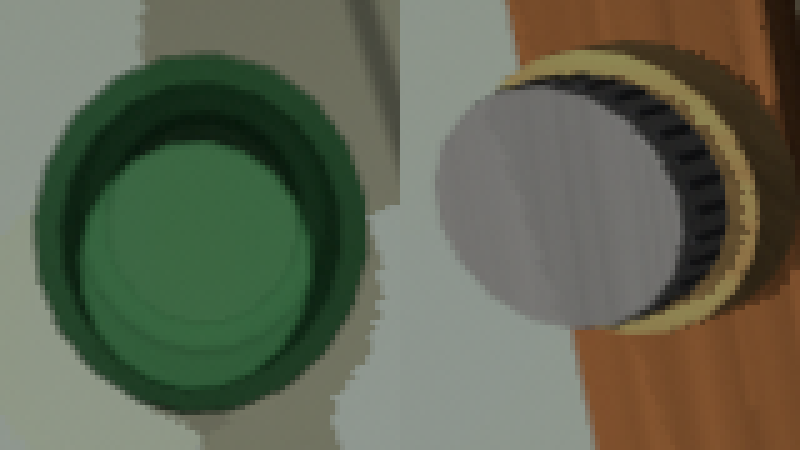

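The left crop shows the jar body's top edge, a circle of about 65 px centred near (330,48). The bright disc is the jar floor, and its rim is only faint. The right crop shows the steel lid, which has black ribs, on the pale lid.

```bash
cat >> h.py <<'E'
from scipy.optimize import least_squares
def arc(c,m,z,r,sel,name):
    "fit circle of known radius r on plane z to the contour pixels for which sel(dx,dy) from the contour's middle"
    k=max(cv2.findContours(m.astype(np.uint8),cv2.RETR_EXTERNAL,cv2.CHAIN_APPROX_NONE)[0],key=cv2.contourArea).reshape(-1,2).astype(float)
    o=(k.max(0)+k.min(0))/2;d=k-o;k=k+.5*d/np.linalg.norm(d,axis=1)[:,None]
    P=plane(c,k[sel(d[:,0],d[:,1])],z)[:,:2]
    q=least_squares(lambda x:np.hypot(*(P-x[:2]).T)-r,P.mean(0),loss="soft_l1",f_scale=.0005)
    q2=least_squares(lambda x:np.hypot(*(P-x[:2]).T)-x[2],[*P.mean(0),r],loss="soft_l1",f_scale=.0005)
    print(name,"fixed r",q.x.round(4),"free",q2.x.round(4),"n",len(P));return q.x
E
python3 - <<'E'
from h import *
w=np.load("w5.npy",allow_pickle=True).item();s=robot.read_state()
H=cv2.cvtColor(w["pixels"],cv2.COLOR_BGR2HSV).astype(int);yy,xx=np.indices(H.shape[:2])
br=(H[...,0]<15)&(H[...,1]>110)&(np.hypot(xx-322,yy-257)<55)&(yy<308)
p=arc(w,br,s["tool_pos"][2]+.0155,.021,lambda dx,dy:(dy>5),"held")
print("offset in tool mm",R.from_rotvec(s["orientation"]).inv().apply([*(p-s["tool_pos"][:2]),0])*1e3)
g=(H[...,0]>55)&(H[...,0]<78)&(H[...,1]>80)&(np.hypot(xx-330,yy-50)<42)
arc(w,g,.064,.032,lambda dx,dy:dy<0,"jar")
b=(H[...,0]>95)&(H[...,0]<120)&(H[...,1]>60)&(np.hypot(xx-459,yy-167)<35);arc(w,b,.036,.029,lambda dx,dy:dy>8,"bowl")
w=np.load("w3.npy",allow_pickle=True).item();H=cv2.cvtColor(w["pixels"],cv2.COLOR_BGR2HSV).astype(int)
b=(H[...,0]>95)&(H[...,0]<120)&(H[...,1]>60)&(np.hypot(xx-323,yy-98)<35);arc(w,b,.036,.029,lambda dx,dy:dy<99,"bowl3")
m=(H[...,2]>75)&(np.hypot(xx-183,yy-173)<17)
arc(w,m,.05,.018,lambda dx,dy:(dx<5),"pot3")
E
```

```text
held fixed r [ 0.5552 -0.0518] free [ 0.5559 -0.0521  0.0204] n 116
offset in tool mm [3.6762936  0.17687471 0.00371063]
jar fixed r [ 0.4528 -0.0049] free [ 0.4518 -0.0046  0.0311] n 95
bowl fixed r [0.6119 0.0917] free [0.6119 0.0917 0.029 ] n 55
bowl3 fixed r [0.6129 0.0919] free [0.6128 0.092  0.0281] n 146
pot3 fixed r [ 0.6317 -0.0849] free [ 0.6319 -0.0842  0.0186] n 55
```

play_rows(
  deltas=[-26, -2, 0, 0, 38, -26, -2, 10, 0, 38, -27, -1, 30, 0, 38, 0, 0, 35, 0, 38, 0, 0, 35, 0, 38, 0, 0, 30, 0, 38, 0, 0, 20, 0, 38, 0, 0, 10, 0, 38, 0, 0, 0, 0, 38, 0, 0, 0, 0, 38],
)

```text
t: 7.43
tool_pos: [0.6311, -0.0858, 0.09]
orientation: [-0.565, -3.09, 0.0]
force: [1.6, 0.2, 1.5]
opening: 0.0417
gripper_force: 12.0
```

```bash
python3 - <<'E'
from h import *
a=robot.read_camera("scene");b=robot.read_camera("side")
delta((.6305,-.086,.0545),69.4)
f=lambda i,x,y:cv2.resize(i[y:y+50,x:x+50],(400,400),interpolation=cv2.INTER_CUBIC)
cv2.imwrite("pics/c6.png",np.hstack([f(a["pixels"],250,155),f(b["pixels"],315,205)]))
E
```

```text
t 7.53 pos [ 0.6328 -0.0857  0.0922] yaw 69.31 d [ 2.2 -1.1 37.7] turn -0.09116924559195638 F [ 0.7 -0.6  0.4] open 0.0412 grip 12.0 zax [ 3.5e-03 -8.0e-04 -1.0e+00] q6 -1.42
```

View pics/c6.png

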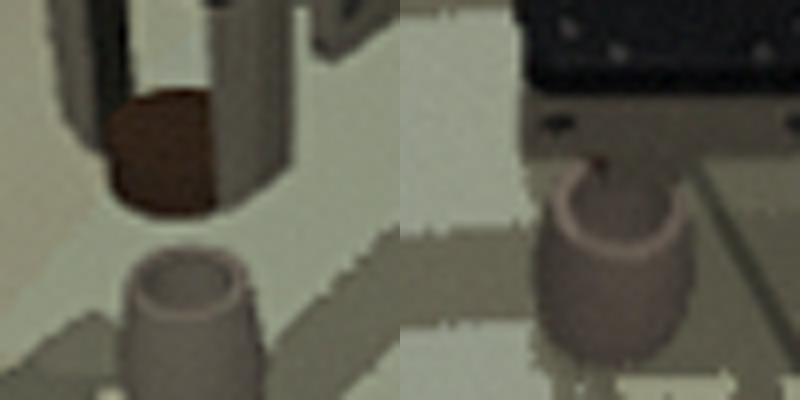

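The crops show the lid hovering above the pot. In the scene view its left edge is at column 263.5 and its bottom at row 182; the pot rim covers columns 266–281 and rows 186–195.

```bash
python3 - <<'E'
from h import *
a=robot.read_camera("scene");b=robot.read_camera("side");P=[]
for i in range(3): s=robot.read_state();P.append(s["tool_pos"]);robot.read_camera("side")
print(np.round(P,4))
t=np.linspace(0,2*np.pi,180)
def ext(c,x,y,z,r):
    u=project(c,np.c_[x+r*np.cos(t),y+r*np.sin(t),np.full(180,z)]);return np.r_[u.min(0),u.max(0)].round(1)
T=P[-1]
print("pred lid bottom",ext(a,T[0],T[1],T[2]-.003,.021),"top",ext(a,T[0],T[1],T[2]+.015,.021))
print("pred rim",ext(a,.6305,-.086,.05,.018),"side",ext(b,.6305,-.086,.05,.018))
E
```

```text
[[ 0.6329 -0.0855  0.0922]
 [ 0.6327 -0.0853  0.0918]
 [ 0.6324 -0.0852  0.0914]]
pred lid bottom [262.6 171.5 281.5 182.3] top [262.  164.9 281.1 175.6]
pred rim [265.  185.5 280.9 194.9] side [334.4 223.3 351.7 236.9]
```

play_rows(
  deltas=[1, -1, 5, 0, 38, 0, 0, 5, 0, 38, 0, 0, 5, 0, 38, 0, 0, 5, 0, 38, 0, 0, 5, 0, 38, 0, 0, 4, 0, 38, 0, 0, 3, 0, 38, 0, 0, 0, 0, 38, 0, 0, 0, 0, 38, 0, 0, 0, 0, 38],
)

```text
t: 8.62
tool_pos: [0.6303, -0.0856, 0.0579]
orientation: [0.563, 3.09, -0.0]
force: [0.7, -0.0, -1.0]
opening: 0.0419
gripper_force: 12.0
```

```bash
python3 - <<'E'
from h import *
delta((.6305,-.086,.0532),69.4)
E
```

```text
t 8.62 pos [ 0.6303 -0.0856  0.0579] yaw 69.34 d [-0.4 -0.3  4.7] turn -0.06136028111099279 F [ 0.7 -0.  -1. ] open 0.0419 grip 12.0 zax [ 4.e-04 -1.e-04 -1.e+00] q6 -1.43
```

play_rows(
  deltas=[0, 0, 1, 0, 38, 0, 0, 1, 0, 38, 0, 0, 1, 0, 38, 0, 0, 0.7, 0, 38, 0, 0, 0, 0, 38, 0, 0, 0, 0, 38],
)

```text
t: 9.12
tool_pos: [0.6306, -0.0857, 0.0551]
orientation: [0.563, 3.089, -0.0]
force: [-2.2, 0.7, 6.9]
opening: 0.0419
gripper_force: 12.0
```

play_rows(
  deltas=[0, 0, 0.7, 0, 38, 0, 0, 0.3, 0, 38, 0, 0, 0, 0, 38, 0, 0, 0, 0, 38],
)

```text
t: 9.45
tool_pos: [0.6311, -0.0858, 0.0552]
orientation: [0.563, 3.088, -0.0]
force: [-4.9, 1.0, 12.1]
opening: 0.0415
gripper_force: 12.0
```

play_rows(
  deltas=[0, 0, -0.9, 0, 38, 0, 0, -0.3, 0, 38, 0, 0, 0, 0, 43, 0, 0, 0, 0, 45, 0, 0, 0, 0, 50, 0, 0, 0, 0, 60, 0, 0, -5, 0, 65, 0, 0, -15, 0, 65, 0, 0, -30, 0, 65, 0, 0, -35, 0, 65],
)

```text
t: 10.28
tool_pos: [0.6279, -0.0851, 0.1374]
orientation: [-0.562, -3.085, -0.0]
force: [0.5, 0.4, 0.3]
opening: 0.0651
gripper_force: 0.0
```

```bash
python3 - <<'E'
from h import *
delta((.70,-.06,.26),69.4)
E
```

```text
t 10.28 pos [ 0.6279 -0.0851  0.1374] yaw 69.34 d [ -57.9   48.8 -123. ] turn -0.06033090364630311 F [0.5 0.4 0.3] open 0.0651 grip 0.0 zax [-0.0055  0.0013 -1.    ] q6 -1.43
```

play_rows(
  deltas=[-20, 1, -30, 0, 65, -20, 1, -30, 0, 65, -20, 1, -30, 0, 65, -20, 1, -30, 0, 65, 0, 0, 0, 0, 65, 0, 0, 0, 0, 65, 0, 0, 0, 0, 65],
)

```text
t: 10.87
tool_pos: [0.706, -0.1099, 0.2584]
orientation: [-0.563, -3.09, -0.0]
force: [-0.0, -0.1, -0.1]
opening: 0.0648
gripper_force: 0.0
```

```bash
python3 - <<'E'
from h import *
w=robot.read_camera("wrist");np.save("w6.npy",w,allow_pickle=True);i=w["pixels"]
delta((.54,-.04,.26),69.4)
u=project(w,[.6305,-.086,.06])[0].astype(int);print(u,w["eye"])
f=lambda x,y,ww,h,k:cv2.resize(i[max(y,0):y+h,x:x+ww],(k*ww,k*h),interpolation=0)
cv2.imwrite("pics/c7.png",f(u[0]-50,u[1]-50,100,100,5))
E
```

```text
t 10.92 pos [ 0.7053 -0.1097  0.2574] yaw 69.35 d [179.3   6.9  -2.1] turn -0.05247529918676719 F [ 0.2 -0.4 -0.9] open 0.065 grip 0.0 zax [-2.7e-03  7.0e-04 -1.0e+00] q6 -1.44
[317  93] [ 0.63294538 -0.082749    0.42459761]
```

View pics/c7.png

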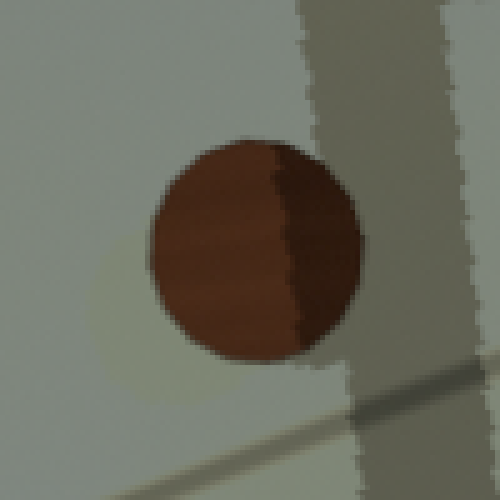

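The small lid lies flat and hides the whole pot from directly above, so it is centred to about 1 mm. Next I look straight down on the jar.

play_rows(
  deltas=[32, 2, 0, 0, 70, 32, 2, 0, 0, 70, 32, 2, 0, 0, 70, 32, 1, 0, 0, 70, 32, 1, 0, 0, 70, 32, 1, 0, 0, 70, 0, 0, 0, 0, 70, 0, 0, 0, 0, 70, 0, 0, 0, 0, 70],
)

```text
t: 11.67
tool_pos: [0.5294, -0.0338, 0.2584]
orientation: [-0.563, -3.09, 0.0]
force: [-0.2, -0.7, -0.2]
opening: 0.0699
gripper_force: 0.0
```

```bash
python3 - <<'E'
from h import *
w=robot.read_camera("wrist");cv2.imwrite("pics/w7.png",w["pixels"]);np.save("w7.npy",w,allow_pickle=True)
H=cv2.cvtColor(w["pixels"],cv2.COLOR_BGR2HSV).astype(int);yy,xx=np.indices(H.shape[:2])
u=project(w,[.4525,-.005,.064])[0];print(u)
g=(H[...,0]>55)&(H[...,0]<78)&(H[...,1]>80)&(np.hypot(xx-u[0],yy-u[1])<45)
for n,f in(("all",lambda a,b:a==a),("up",lambda a,b:b<0),("down",lambda a,b:b>0),("l",lambda a,b:a<0),("r",lambda a,b:a>0)):arc(w,g,.064,.032,f,"jar "+n)
delta((.541,-.327,.26),69.4)
E
```

```text
[321.63233058  90.39247968]
jar all fixed r [ 0.4518 -0.0046] free [ 0.4518 -0.0045  0.0311] n 184
jar up fixed r [ 0.4528 -0.0049] free [ 0.4516 -0.0045  0.031 ] n 91
jar down fixed r [ 0.4507 -0.0041] free [ 0.452  -0.0046  0.0309] n 93
jar l fixed r [ 0.4522 -0.0034] free [ 0.4518 -0.0044  0.0312] n 91
jar r fixed r [ 0.4514 -0.0056] free [ 0.4517 -0.0045  0.0311] n 93
t 11.72 pos [ 0.53   -0.0341  0.2586] yaw 69.34 d [-113.7 -270.2   -1.3] turn -0.06144281517205741 F [-0.3 -0.3  0.5] open 0.0702 grip 0.0 zax [-4.e-04 -1.e-04 -1.e+00] q6 -1.37
```

play_rows(
  deltas=[-14, -34, 0, 0, 70, -14, -34, 0, 0, 70, -14, -34, 0, 0, 70, -14, -34, 0, 0, 70, -14, -34, 0, 0, 70, -14, -34, 0, 0, 70, -15, -34, 0, 0, 70, -15, -32, 0, 0, 70, 0, 0, 0, 0, 70, 0, 0, 0, 0, 70],
)

```text
t: 12.55
tool_pos: [0.541, -0.3293, 0.2574]
orientation: [-0.568, -3.088, -0.001]
force: [0.1, 1.4, -0.5]
opening: 0.0698
gripper_force: 0.0
```

play_rows(
  deltas=[0, 0, 0, 0, 70],
)

```text
t: 12.63
tool_pos: [0.5414, -0.3271, 0.2581]
orientation: [-0.565, -3.089, -0.002]
force: [-0.2, 0.7, -1.5]
opening: 0.0701
gripper_force: 0.0
```

```bash
python3 - <<'E'
from h import *
w=robot.read_camera("wrist");cv2.imwrite("pics/w8.png",w["pixels"]);np.save("w8.npy",w,allow_pickle=True)
H=cv2.cvtColor(w["pixels"],cv2.COLOR_BGR2HSV).astype(int);yy,xx=np.indices(H.shape[:2])
u=project(w,[.4656,-.301,.052])[0];print(u)
y=int(u[1]);print([(x,*map(int,H[y,x])) for x in range(int(u[0])-40,int(u[0])+41,2)])
D=np.hypot(xx-u[0],yy-u[1])
m=(H[...,1]<75)&(D<31)&(H[...,0]<35)
m=cv2.morphologyEx(m.astype(np.uint8),cv2.MORPH_OPEN,np.ones((3,3)))
A=lambda a,b:a==a
arc(w,m,.052,.027,A,"steel")
m2=((H[...,1]>75)|(D<31))&(H[...,0]>15)&(D<38)|(D<27)
arc(w,m2,.034,.033,lambda a,b:(abs(a)>22),"bowl lid")
delta((.4656,-.301,.0385),69.4)
E
```

```text
[319.19823183  92.6861994 ]
[(279, 56, 16, 128), (281, 53, 18, 128), (283, 56, 16, 129), (285, 48, 24, 128), (287, 43, 32, 128), (289, 25, 57, 111), (291, 22, 120, 121), (293, 22, 62, 74), (295, 23, 9, 116), (297, 15, 4, 116), (299, 30, 7, 115), (301, 20, 7, 115), (303, 20, 7, 116), (305, 30, 4, 115), (307, 20, 7, 116), (309, 20, 6, 118), (311, 20, 6, 119), (313, 40, 7, 117), (315, 20, 7, 117), (317, 30, 7, 117), (319, 23, 9, 118), (321, 30, 6, 118), (323, 30, 5, 113), (325, 30, 4, 116), (327, 30, 4, 115), (329, 30, 4, 114), (331, 20, 6, 118), (333, 20, 6, 119), (335, 20, 6, 119), (337, 20, 7, 116), (339, 20, 7, 117), (341, 30, 7, 114), (343, 30, 7, 115), (345, 20, 7, 107), (347, 18, 127, 92), (349, 28, 105, 117), (351, 25, 79, 94), (353, 34, 43, 94), (355, 52, 22, 129), (357, 51, 20, 128), (359, 53, 18, 128)]
steel fixed r [ 0.4663 -0.3007] free [ 0.4663 -0.3007  0.0268] n 157
bowl lid fixed r [ 0.4665 -0.3007] free [ 0.4665 -0.3007  0.0332] n 94
t 12.68 pos [ 0.5416 -0.3264  0.2586] yaw 69.35 d [ 79.9  -3.2 220.1] turn -0.051008125408600336 F [0.6 0.1 0.1] open 0.0701 grip 0.0 zax [-5.e-04  8.e-04 -1.e+00] q6 -1.83
```

play_rows(
  deltas=[26, -1, 5, 0, 75, 26, -1, 10, 0, 75, 27, -1, 25, 0, 75, 0, 0, 35, 0, 75, 0, 0, 35, 0, 75, 0, 0, 35, 0, 75, 0, 0, 30, 0, 75, 0, 0, 20, 0, 75, 0, 0, 5, 0, 75, 0, 0, 0, 0, 75],
)

```text
t: 13.52
tool_pos: [0.4655, -0.2998, 0.0577]
orientation: [-0.56, -3.088, -0.003]
force: [-0.1, 0.5, -0.3]
opening: 0.0749
gripper_force: 0.0
```

play_rows(
  deltas=[0, 0, 0, 0, 75],
)

```text
t: 13.6
tool_pos: [0.4672, -0.3015, 0.0605]
orientation: [0.561, 3.09, -0.001]
force: [-0.2, -0.4, 0.3]
opening: 0.0752
gripper_force: 0.0
```

```bash
python3 - <<'E'
from h import *
delta((.4663,-.3007,.0375),69.4)
E
```

```text
t 13.6 pos [ 0.4672 -0.3015  0.0605] yaw 69.4 d [ 1.2  0.4 23. ] turn 0.0036920524145074296 F [-0.2 -0.4  0.3] open 0.0752 grip 0.0 zax [ 1.2e-03 -9.0e-04 -1.0e+00] q6 -1.88
```

play_rows(
  deltas=[0.5, 0, 10, 0, 70, 0, 0, 8, 0, 65, 0, 0, 3, 0, 62, 0, 0, 0, 0, 60, 0, 0, 0, 0, 58, 0, 0, 0, 0, 56, 0, 0, 0, 0, 54, 0, 0, 0, 0, 50, 0, 0, 0, 0, 50, 0, 0, 0, 0, 50],
  newtons=15,
)

```text
t: 14.43
tool_pos: [0.4661, -0.3017, 0.0385]
orientation: [0.563, 3.09, -0.0]
force: [0.2, -0.0, 2.9]
opening: 0.0536
gripper_force: 15.0
```

play_rows(
  deltas=[0, 0, 0, 0, 50],
)

```text
t: 14.52
tool_pos: [0.4661, -0.3017, 0.0385]
orientation: [0.563, 3.09, -0.0]
force: [0.2, 0.2, 2.2]
opening: 0.0534
gripper_force: 15.0
```

```bash
python3 - <<'E'
from h import *
delta((.4518,-.0045,.16),69.4)
E
```

```text
t 14.52 pos [ 0.4661 -0.3017  0.0385] yaw 69.34 d [ 118.1  273.  -121.6] turn -0.057345686804097795 F [0.2 0.2 2.2] open 0.0534 grip 15.0 zax [ 5.e-04 -4.e-04 -1.e+00] q6 -1.88
```

play_rows(
  deltas=[0, 0, -10, 0, 50, 0, 0, -25, 0, 50, 0, 0, -35, 0, 50, 10, 25, -30, 0, 50, 16, 36, -12, 0, 50, 16, 36, -8, 0, 50, 16, 36, 0, 0, 50, 16, 36, 0, 0, 50, 16, 36, 0, 0, 50, 16, 36, 0, 0, 50],
)

```text
t: 15.35
tool_pos: [0.4511, -0.037, 0.1589]
orientation: [0.564, 3.09, -0.0]
force: [1.2, 0.2, -0.5]
opening: 0.0535
gripper_force: 15.0
```

play_rows(
  deltas=[10, 25, 0, 0, 50, 2, 7, 0, 0, 50, 0, 0, 0, 0, 50, 0, 0, 0, 0, 50, 0, 0, 0, 0, 50, 0, 0, 0, 0, 50],
)

```text
t: 15.85
tool_pos: [0.4518, -0.0057, 0.1582]
orientation: [-0.566, -3.09, 0.001]
force: [-0.1, 0.3, 0.1]
opening: 0.0538
gripper_force: 15.0
```

```bash
python3 - <<'E'
from h import *
delta((.4518,-.0045,.0945),69.4)
a=robot.read_camera("scene");b=robot.read_camera("side");i,j=a["pixels"],b["pixels"]
delta((.4518,-.0045,.0945),69.4)
E
```

```text
t 15.85 pos [ 0.4518 -0.0057  0.1582] yaw 69.25 d [ 0.4  1.2 63.7] turn -0.154908328753109 F [-0.1  0.3  0.1] open 0.0538 grip 15.0 zax [-1.e-04 -3.e-04 -1.e+00] q6 -1.33
t 15.95 pos [ 0.4517 -0.0056  0.1581] yaw 69.24 d [ 0.3  1.  63.6] turn -0.1647804888585256 F [ 0.5 -0.3 -0.3] open 0.0537 grip 15.0 zax [-3.e-04 -1.e-04 -1.e+00] q6 -1.33
```

play_rows(
  deltas=[0, 0.8, 10, 0, 50, 0, 0, 15, 0, 50, 0, 0, 15, 0, 50, 0, 0, 10, 0, 50, 0, 0, 6, 0, 50, 0, 0, 3, 0, 50, 0, 0, 0, 0, 50, 0, 0, 0, 0, 50, 0, 0, 0, 0, 50, 0, 0, 0, 0, 50],
)

```text
t: 16.78
tool_pos: [0.4526, -0.0037, 0.1]
orientation: [0.563, 3.089, 0.0]
force: [-0.4, -0.5, -1.1]
opening: 0.0539
gripper_force: 15.0
```

play_rows(
  deltas=[0, 0, 1, 0, 50, 0, 0, 1, 0, 50, 0, 0, 0.5, 0, 50, 0, 0, 0.5, 0, 50, 0, 0, 0, 0, 50, 0, 0, 0, 0, 50],
)

```text
t: 17.28
tool_pos: [0.452, -0.0036, 0.0961]
orientation: [-0.563, -3.091, -0.0]
force: [-0.0, 0.3, -0.4]
opening: 0.0536
gripper_force: 15.0
```

Still no contact. I'll go down in small steps, with a slight y correction.

play_rows(
  deltas=[0, -0.7, 0.5, 0, 50, 0, 0, 0.5, 0, 50, 0, 0, 0.3, 0, 50, 0, 0, 0, 0, 50, 0, 0, 0, 0, 50],
)

```text
t: 17.7
tool_pos: [0.4517, -0.0043, 0.0948]
orientation: [-0.563, -3.091, 0.0]
force: [0.6, 0.2, 0.1]
opening: 0.0534
gripper_force: 15.0
```

play_rows(
  deltas=[0, 0, 0.5, 0, 50, 0, 0, 0, 0, 50, 0, 0, 0, 0, 50],
)

```text
t: 17.95
tool_pos: [0.4519, -0.0044, 0.0945]
orientation: [0.563, 3.09, -0.0]
force: [0.7, 0.4, 0.8]
opening: 0.0539
gripper_force: 15.0
```

play_rows(
  deltas=[0, 0, 0.5, 0, 50, 0, 0, 0.3, 0, 50, 0, 0, 0, 0, 50, 0, 0, 0, 0, 50],
)

```text
t: 18.28
tool_pos: [0.4522, -0.0044, 0.0945]
orientation: [0.563, 3.09, -0.0]
force: [-3.5, -0.3, 8.1]
opening: 0.0537
gripper_force: 15.0
```

play_rows(
  deltas=[0, 0, -0.6, 0, 50, 0, 0, 0, 0, 54, 0, 0, 0, 0, 56, 0, 0, 0, 0, 60, 0, 0, 0, 0, 68, 0, 0, -5, 0, 75, 0, 0, -20, 0, 75, -5, 0, -35, 0, 75, -20, 0, -35, 0, 75, -25, 0, -30, 0, 75],
)

```text
t: 19.12
tool_pos: [0.4985, -0.0217, 0.2217]
orientation: [0.562, 3.09, 0.0]
force: [0.3, -0.2, 0.7]
opening: 0.075
gripper_force: 0.0
```

play_rows(
  deltas=[-30, 0, -35, 0, 75, 0, 0, 0, 0, 75, 0, 0, 0, 0, 75, 0, 0, 0, 0, 75],
)

```text
t: 19.45
tool_pos: [0.5235, -0.0315, 0.2501]
orientation: [-0.563, -3.089, -0.0]
force: [-0.9, -0.0, -1.0]
opening: 0.0749
gripper_force: 0.0
```

```bash
python3 - <<'E'
from h import *
w=robot.read_camera("wrist");cv2.imwrite("pics/w9.png",w["pixels"]);np.save("w9.npy",w,allow_pickle=True)
H=cv2.cvtColor(w["pixels"],cv2.COLOR_BGR2HSV).astype(int);yy,xx=np.indices(H.shape[:2])
u=project(w,[.4518,-.0045,.1])[0];print(u)
D=np.hypot(xx-u[0],yy-u[1]);A=lambda a,b:a==a
g=((H[...,0]>55)&(H[...,0]<78)&(H[...,1]>80)|(D<24))&(D<45);arc(w,g,.064,.032,A,"jar body")
m=(H[...,1]<40)&(D<36)&(H[...,0]<45);m=cv2.morphologyEx(m.astype(np.uint8),cv2.MORPH_OPEN,np.ones((3,3)))
arc(w,m,.108,.027,A,"steel on jar")
delta((.5418,-.3291,.26),69.4)
E
```

```text
[321.75745205  96.64662484]
jar body fixed r [ 0.4612 -0.0099] free [ 0.4523 -0.0047  0.0225] n 134
steel on jar fixed r [ 0.4524 -0.0045] free [ 0.4519 -0.0044  0.0259] n 232
t 19.5 pos [ 0.5228 -0.0313  0.2493] yaw 69.34 d [-122.8 -272.   -10.9] turn -0.05681422000304792 F [ 0.3 -0.9 -0.8] open 0.075 grip 0.0 zax [-2.5e-03  5.0e-04 -1.0e+00] q6 -1.37
```

The steel lid is centred on the jar to under 1 mm. On to the large round lid.

play_rows(
  deltas=[-15, -34, -2, 0, 80, -15, -34, -2, 0, 80, -15, -34, -2, 0, 80, -15, -34, -2, 0, 80, -15, -34, 0, 0, 80, -15, -34, 0, 0, 80, -16, -34, 0, 0, 80, -16, -34, 0, 0, 80, 0, 0, 0, 0, 80, 0, 0, 0, 0, 80],
)

```text
t: 20.33
tool_pos: [0.5404, -0.3298, 0.2562]
orientation: [-0.567, -3.086, -0.003]
force: [-0.1, -0.6, -0.1]
opening: 0.08
gripper_force: 0.0
```

play_rows(
  deltas=[0, 0, 0, 0, 80, 0, 0, 0, 0, 80],
)

```text
t: 20.5
tool_pos: [0.5418, -0.3274, 0.2582]
orientation: [-0.561, -3.09, -0.001]
force: [0.2, 0.5, 0.1]
opening: 0.0801
gripper_force: 0.0
```

```bash
python3 - <<'E'
from h import *
w=robot.read_camera("wrist");cv2.imwrite("pics/w10.png",w["pixels"]);np.save("w10.npy",w,allow_pickle=True)
H=cv2.cvtColor(w["pixels"],cv2.COLOR_BGR2HSV).astype(int);yy,xx=np.indices(H.shape[:2])
u=project(w,[.4663,-.3007,.034])[0];print(u)
D=np.hypot(xx-u[0],yy-u[1]);y=int(u[1])
print([(x,*map(int,H[y,x])) for x in range(y*0+int(u[0])-40,int(u[0])+41,4)])
m=(H[...,0]>17)&(H[...,0]<33)&(H[...,1]>75)&(D<45)
m=cv2.morphologyEx(m.astype(np.uint8),cv2.MORPH_OPEN,np.ones((3,3)))
arc(w,m,.034,.033,lambda a,b:a==a,"bowl lid");arc(w,m,.034,.033,lambda a,b:abs(a)>15,"bowl lid sides")
delta((.4663,-.3007,.0205),69.4)
E
```

```text
[320.12633514  92.8172486 ]
[(280, 56, 16, 126), (284, 57, 18, 127), (288, 44, 30, 126), (292, 25, 110, 118), (296, 25, 108, 118), (300, 25, 109, 119), (304, 25, 109, 119), (308, 26, 108, 118), (312, 26, 107, 119), (316, 26, 107, 119), (320, 26, 106, 118), (324, 27, 104, 118), (328, 29, 102, 118), (332, 29, 99, 118), (336, 29, 99, 118), (340, 29, 102, 118), (344, 29, 101, 119), (348, 29, 102, 118), (352, 32, 44, 87), (356, 51, 20, 126), (360, 53, 18, 126)]
bowl lid fixed r [ 0.468  -0.3007] free [ 0.4682 -0.3009  0.0318] n 230
bowl lid sides fixed r [ 0.4671 -0.3005] free [ 0.4671 -0.3005  0.0326] n 127
t 20.55 pos [ 0.5421 -0.3274  0.2586] yaw 69.43 d [ 80.2  -1.7 238.2] turn 0.03370031513303218 F [ 0.1 -0.5 -0.9] open 0.0799 grip 0.0 zax [-4.e-04  6.e-04 -1.e+00] q6 -1.84
```

play_rows(
  deltas=[26, 0, 5, 0, 90, 26, -1, 15, 0, 90, 27, -1, 30, 0, 90, 0, 0, 35, 0, 90, 0, 0, 35, 0, 90, 0, 0, 35, 0, 90, 0, 0, 30, 0, 90, 0, 0, 20, 0, 90, 0, 0, 10, 0, 90, 0, 0, 0, 0, 90],
)

```text
t: 21.38
tool_pos: [0.4661, -0.3008, 0.0414]
orientation: [-0.56, -3.087, -0.003]
force: [0.0, 0.2, 0.2]
opening: 0.0897
gripper_force: 0.0
```

play_rows(
  deltas=[0, 0, 0, 0, 90, 0, 0, 0, 0, 90],
)

```text
t: 21.55
tool_pos: [0.4689, -0.3037, 0.046]
orientation: [0.562, 3.088, -0.002]
force: [-0.4, 0.4, 0.3]
opening: 0.0901
gripper_force: 0.0
```

```bash
python3 - <<'E'
from h import *
delta((.467,-.3005,.0205),69.4)
E
```

```text
t 21.55 pos [ 0.4689 -0.3037  0.046 ] yaw 69.38 d [ 2.9  2.4 25.5] turn -0.020906509142662344 F [-0.4  0.4  0.3] open 0.0901 grip 0.0 zax [ 0.0025 -0.002  -1.    ] q6 -1.88
```

play_rows(
  deltas=[1.5, 1.5, 10, 0, 85, 0, 0, 8, 0, 80, 0, 0, 4, 0, 76, 0, 0, 0, 0, 74, 0, 0, 0, 0, 72],
)

```text
t: 21.97
tool_pos: [0.4662, -0.3009, 0.0212]
orientation: [-0.563, -3.09, -0.001]
force: [-0.3, -0.1, -0.3]
opening: 0.0729
gripper_force: 0.0
```

```bash
python3 - <<'E'
from h import *
delta((.467,-.3005,.0205),69.4)
E
```

```text
t 21.97 pos [ 0.4662 -0.3009  0.0212] yaw 69.34 d [-0.6  0.7  0.7] turn -0.06301701662330572 F [-0.3 -0.1 -0.3] open 0.0729 grip 0.0 zax [-9.e-04  7.e-04 -1.e+00] q6 -1.88
```

play_rows(
  deltas=[-0.5, 0, 0, 0, 70, 0, 0, 0, 0, 68, 0, 0, 0, 0, 66, 0, 0, 0, 0, 60, 0, 0, 0, 0, 60, 0, 0, 0, 0, 60, 0, 0, 0, 0, 60],
)

```text
t: 22.55
tool_pos: [0.4674, -0.3015, 0.0221]
orientation: [0.563, 3.09, -0.0]
force: [0.6, 0.4, 1.7]
opening: 0.0654
gripper_force: 15.0
```

```bash
python3 - <<'E'
from h import *
delta((.6129,.0919,.20),69.4)
E
```

```text
t 22.55 pos [ 0.4674 -0.3015  0.0221] yaw 69.34 d [   2.5  419.5 -178. ] turn -0.05839589845396631 F [0.6 0.4 1.7] open 0.0654 grip 15.0 zax [ 6.e-04 -4.e-04 -1.e+00] q6 -1.88
```

play_rows(
  deltas=[0, 0, -10, 0, 60, 0, 0, -25, 0, 60, 0, 0, -35, 0, 60, 0, 10, -35, 0, 60, 0, 25, -30, 0, 60, 0, 34, -20, 0, 60, 0, 36, -15, 0, 60, 0, 37, -8, 0, 60, 0, 37, 0, 0, 60, 0, 37, 0, 0, 60],
)

```text
t: 23.38
tool_pos: [0.544, -0.0977, 0.2017]
orientation: [0.563, 3.088, -0.0]
force: [0.5, -0.8, -1.2]
opening: 0.0654
gripper_force: 15.0
```

play_rows(
  deltas=[0, 37, 0, 0, 60, 0, 37, 0, 0, 60, 0, 37, 0, 0, 60, 0, 37, 0, 0, 60, 0, 30, 0, 0, 60, 1, 20, 0, 0, 60, 1, 6, 0, 0, 60, 0, 0, 0, 0, 60, 0, 0, 0, 0, 60, 0, 0, 0, 0, 60],
)

```text
t: 24.22
tool_pos: [0.6131, 0.0911, 0.1999]
orientation: [-0.565, -3.09, 0.001]
force: [0.7, -0.4, -0.0]
opening: 0.0658
gripper_force: 15.0
```

```bash
python3 - <<'E'
from h import *
delta((.6129,.0919,.042),69.4)
E
```

```text
t 24.22 pos [0.6131 0.0911 0.1999] yaw 69.29 d [  0.5   0.8 157.9] turn -0.1141576837994478 F [ 0.7 -0.4 -0. ] open 0.0658 grip 15.0 zax [-2.e-04 -5.e-04 -1.e+00] q6 -1.14
```

play_rows(
  deltas=[0.3, 0.6, 15, 0, 60, 0, 0, 30, 0, 60, 0, 0, 30, 0, 60, 0, 0, 30, 0, 60, 0, 0, 25, 0, 60, 0, 0, 15, 0, 60, 0, 0, 5, 0, 60, 0, 0, 0, 0, 60, 0, 0, 0, 0, 60, 0, 0, 0, 0, 60],
)

```text
t: 25.05
tool_pos: [0.6147, 0.0926, 0.0519]
orientation: [0.564, 3.088, 0.001]
force: [0.5, -0.7, -0.5]
opening: 0.0657
gripper_force: 15.0
```

```bash
python3 - <<'E'
from h import *
robot.read_camera("side")
delta((.6129,.0919,.042),69.4)
E
```

```text
t 25.1 pos [0.6148 0.0928 0.052 ] yaw 69.32 d [ 1.5 -1.5 10. ] turn -0.08362679354137015 F [ 0.6  0.  -0.4] open 0.0658 grip 15.0 zax [ 3.3e-03  2.0e-04 -1.0e+00] q6 -1.14
```

play_rows(
  deltas=[0, -0.5, 3, 0, 60, 0, 0, 3, 0, 60, 0, 0, 1, 0, 60, 0, 0, 0, 0, 60, 0, 0, 0, 0, 60, 0, 0, 0, 0, 60],
)

```text
t: 25.6
tool_pos: [0.6131, 0.0926, 0.0427]
orientation: [-0.563, -3.091, 0.0]
force: [0.2, -0.3, -1.2]
opening: 0.0656
gripper_force: 15.0
```

```bash
python3 - <<'E'
from h import *
delta((.6129,.0919,.042),69.4)
E
```

```text
t 25.6 pos [0.6131 0.0926 0.0427] yaw 69.35 d [-0.1 -0.8  0.7] turn -0.050372205240037715 F [ 0.2 -0.3 -1.2] open 0.0656 grip 15.0 zax [-1.e-04 -0.e+00 -1.e+00] q6 -1.14
```

play_rows(
  deltas=[0, -0.5, 0.5, 0, 60, 0, 0, 0.3, 0, 60, 0, 0, 0, 0, 60, 0, 0, 0, 0, 60],
)

```text
t: 25.93
tool_pos: [0.6131, 0.0921, 0.0421]
orientation: [0.563, 3.09, 0.0]
force: [-0.2, -0.8, 1.0]
opening: 0.0656
gripper_force: 15.0
```

play_rows(
  deltas=[0, 0, 0.4, 0, 60, 0, 0, 0, 0, 60, 0, 0, 0, 0, 60],
)

```text
t: 26.18
tool_pos: [0.6131, 0.092, 0.0421]
orientation: [0.563, 3.09, 0.0]
force: [-2.4, -0.3, 5.0]
opening: 0.0653
gripper_force: 15.0
```

play_rows(
  deltas=[0, 0, -0.4, 0, 60, 0, 0, 0, 0, 66, 0, 0, 0, 0, 68, 0, 0, 0, 0, 72, 0, 0, 0, 0, 78, 0, 0, -5, 0, 85, 0, 0, -20, 0, 85, 0, 0, -35, 0, 85, -10, 0, -35, 0, 85, -20, 0, -35, 0, 85],
)

```text
t: 27.02
tool_pos: [0.6396, 0.0823, 0.1733]
orientation: [-0.561, -3.089, 0.0]
force: [1.2, 0.7, 0.2]
opening: 0.0852
gripper_force: 0.0
```

play_rows(
  deltas=[-25, 0, -30, 0, 85, -25, 0, -35, 0, 85, 0, 0, -25, 0, 85, 0, 0, 0, 0, 85, 0, 0, 0, 0, 85, 0, 0, 0, 0, 85],
)

```text
t: 27.52
tool_pos: [0.6867, 0.0642, 0.2601]
orientation: [-0.563, -3.09, 0.0]
force: [0.2, -0.0, -0.2]
opening: 0.085
gripper_force: 0.0
```

```bash
python3 - <<'E'
from h import *
w=robot.read_camera("wrist");cv2.imwrite("pics/w11.png",w["pixels"]);np.save("w11.npy",w,allow_pickle=True)
H=cv2.cvtColor(w["pixels"],cv2.COLOR_BGR2HSV).astype(int);yy,xx=np.indices(H.shape[:2])
u=project(w,[.6129,.0919,.054])[0];print(u);D=np.hypot(xx-u[0],yy-u[1])
m=(H[...,0]>17)&(H[...,0]<33)&(H[...,1]>75)&(D<45)
m=cv2.morphologyEx(m.astype(np.uint8),cv2.MORPH_OPEN,np.ones((3,3)))
A=lambda a,b:a==a
arc(w,m,.054,.033,A,"bowl lid")
print("blue px visible",((H[...,0]>95)&(H[...,0]<120)&(H[...,1]>60)&(D<45)).sum())
delta((.57,.228,.26),69.4)
E
```

```text
[321.64653756  94.02079788]
bowl lid fixed r [0.6124 0.0924] free [0.6125 0.0924 0.0324] n 188
blue px visible 0
t 27.57 pos [0.6861 0.0643 0.2592] yaw 69.35 d [166.4 112.2  -0.5] turn -0.04740543533694108 F [0.4 0.2 0.9] open 0.0848 grip 0.0 zax [-0.0026  0.     -1.    ] q6 -1.19
```

play_rows(
  deltas=[30, 20, 0, 0, 85, 30, 20, 0, 0, 85, 30, 20, 0, 0, 85, 30, 20, 0, 0, 85, 30, 20, 0, 0, 85, 17, 12, 0, 0, 85, 0, 0, 0, 0, 85, 0, 0, 0, 0, 85, 0, 0, 0, 0, 85, 0, 0, 0, 0, 85],
)

```text
t: 28.4
tool_pos: [0.5706, 0.2267, 0.2601]
orientation: [-0.565, -3.09, 0.001]
force: [1.0, -1.2, -0.4]
opening: 0.0849
gripper_force: 0.0
```

```bash
cat >> h.py <<'E'
def rect(c,m,z,name):
    k=max(cv2.findContours(m.astype(np.uint8),cv2.RETR_EXTERNAL,cv2.CHAIN_APPROX_NONE)[0],key=cv2.contourArea).reshape(-1,2)
    P=plane(c,k,z)[:,:2];(a,s,t)=cv2.minAreaRect((P*1e3).astype(np.float32))
    # refine: line fit to each side, split in box frame
    th=np.radians(t if s[0]>s[1] else t+90);L,W=max(s),min(s);ax=np.array([np.cos(th),np.sin(th)]);ay=np.array([-ax[1],ax[0]])
    Q=(P*1e3-a)@np.c_[ax,ay];out={}
    for n,sel,i in(("y+",(Q[:,1]>W/2-5)&(abs(Q[:,0])<L/2-12),0),("y-",(Q[:,1]<-W/2+5)&(abs(Q[:,0])<L/2-12),0),("x+",(Q[:,0]>L/2-5)&(abs(Q[:,1])<W/2-8),1),("x-",(Q[:,0]<-L/2+5)&(abs(Q[:,1])<W/2-8),1)):
        q=Q[sel];s_,b=np.polyfit(q[:,i],q[:,1-i],1);out[n]=(round(b,1),round(np.degrees(np.arctan(s_)),2))
    mid=a+(out["x+"][0]+out["x-"][0])/2*ax+(out["y+"][0]+out["y-"][0])/2*ay
    print(name,"rect",np.round(a,1),np.round(s,1),np.degrees(th).round(2),out,"mid",mid.round(1))
E
python3 - <<'E'
from h import *
w=robot.read_camera("wrist");cv2.imwrite("pics/w12.png",w["pixels"]);np.save("w12.npy",w,allow_pickle=True)
H=cv2.cvtColor(w["pixels"],cv2.COLOR_BGR2HSV).astype(int);yy,xx=np.indices(H.shape[:2])
u=project(w,[.491,.258,.044])[0];print(u)
m=(H[...,0]<20)&(H[...,1]>100)&(abs(xx-u[0])<50)&(abs(yy-u[1])<130)&(yy<240)
m=cv2.morphologyEx(m.astype(np.uint8),cv2.MORPH_CLOSE,np.ones((5,5)))
rect(w,m,.044,"box")
delta((.5,.25,.26),69.4)
cv2.imwrite("pics/c12.png",np.vstack([w["pixels"][:240],cv2.cvtColor(m[:240]*255,cv2.COLOR_GRAY2BGR)]))
E
```

```text
[323.01944716  87.22155606]
box rect [501.3 253.1] [ 54.  184.3] 159.81 {'y+': (np.float64(26.4), np.float64(0.06)), 'y-': (np.float64(-26.3), np.float64(-0.01)), 'x+': (np.float64(91.9), np.float64(0.62)), 'x-': (np.float64(-91.3), np.float64(-0.54))} mid [501.  253.2]
t 28.45 pos [0.5707 0.2267 0.2602] yaw 69.26 d [74.4 -3.2  0.2] turn -0.14113283754392114 F [-0.2  0.6  0.8] open 0.0851 grip 0.0 zax [-9.e-04 -6.e-04 -1.e+00] q6 -0.91
```

View pics/c12.png

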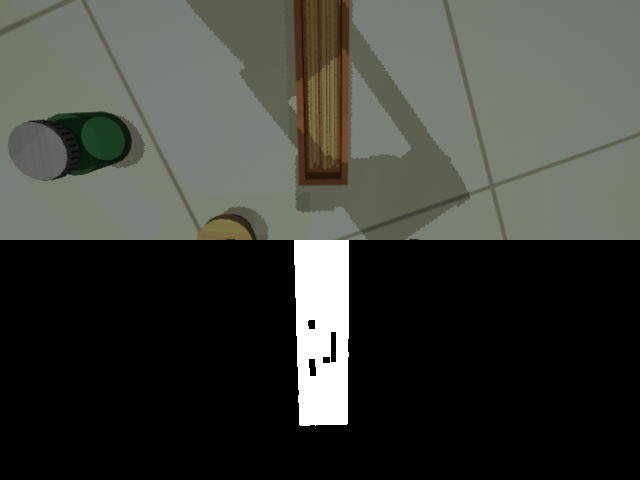

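The box spans columns 296–350 with its near end at row 184; the far end is cut off at the top. The steel and large lids sit on their vessels at the left. I'll shift back to see both ends.

play_rows(
  deltas=[14, 0, 0, 0, 85, 14, 0, 0, 0, 85, 0, 0, 0, 0, 85, 0, 0, 0, 0, 85, 0, 0, 0, 0, 85, 0, 0, 0, 0, 85],
)

```text
t: 28.95
tool_pos: [0.5449, 0.2371, 0.2608]
orientation: [0.565, 3.09, -0.0]
force: [-0.1, 0.2, -0.5]
opening: 0.0849
gripper_force: 0.0
```

```bash
python3 - <<'E'
from h import *
w=robot.read_camera("wrist");cv2.imwrite("pics/w13.png",w["pixels"]);np.save("w13.npy",w,allow_pickle=True)
H=cv2.cvtColor(w["pixels"],cv2.COLOR_BGR2HSV).astype(int);yy,xx=np.indices(H.shape[:2])
u=project(w,[.491,.258,.044])[0];print(u)
m=(H[...,0]<20)&(H[...,1]>100)&(abs(xx-u[0])<50)&(yy<260)
m=cv2.morphologyEx(m.astype(np.uint8),cv2.MORPH_CLOSE,np.ones((5,5)))
ys=np.where(m.any(1))[0];print("rows",ys.min(),ys.max());rect(w,m,.044,"box")
for y in(ys.min()+3,110,200):print(y,np.where(m[y])[0][[0,-1]])
x=int(u[0]);print([(y,*map(int,H[y,x])) for y in range(0,30,2)])
delta((.541,-.327,.26),69.8)
E
```

```text
[322.27102947 114.63789132]
rows 7 208
box rect [491.  256.8] [ 54.  205.5] 159.73 {'y+': (np.float64(26.3), np.float64(0.11)), 'y-': (np.float64(-26.4), np.float64(0.06)), 'x+': (np.float64(102.5), np.float64(0.51)), 'x-': (np.float64(-102.5), np.float64(-0.87))} mid [491.1 256.9]
10 [293 347]
110 [296 346]
200 [299 345]
[(0, 32, 41, 93), (2, 32, 38, 93), (4, 32, 41, 94), (6, 21, 70, 84), (8, 13, 166, 69), (10, 13, 174, 69), (12, 13, 176, 68), (14, 12, 172, 55), (16, 14, 189, 31), (18, 14, 187, 30), (20, 11, 187, 30), (22, 18, 132, 79), (24, 18, 130, 92), (26, 18, 130, 94), (28, 18, 133, 94)]
t 29.0 pos [0.5448 0.2372 0.2607] yaw 69.29 d [-195.9 -529.1    0.8] turn -0.5052402062686241 F [ 0.3 -0.2 -0.1] open 0.0851 grip 0.0 zax [ 1.e-04 -2.e-04 -1.e+00] q6 -0.88
```

play_rows(
  deltas=[-10, -36, 0, 0, 85, -10, -36, 0, 0, 85, -10, -36, 0, 0, 85, -10, -36, 0, 0, 85, -10, -36, 0, 0, 85, -10, -36, 0, 0, 85, -10, -36, 0, 0, 85, -10, -36, 0, 0, 85, -10, -36, 0, 0, 85, -10, -36, 0, 0, 85],
)

```text
t: 29.83
tool_pos: [0.5104, -0.1366, 0.2611]
orientation: [0.564, 3.09, -0.0]
force: [0.7, -0.5, 0.8]
opening: 0.0852
gripper_force: 0.0
```

play_rows(
  deltas=[-10, -36, 0, 0, 85, -10, -36, 0, 0, 85, -10, -36, 0, 0, 85, -10, -36, 0, 0, 85, -9, -31, 0, 0, 85, 0, 0, 0, 0, 85, 0, 0, 0, 0, 85, 0, 0, 0, 0, 85, 0, 0, 0, 0, 85],
)

```text
t: 30.58
tool_pos: [0.495, -0.3147, 0.2608]
orientation: [-0.562, -3.091, -0.001]
force: [0.0, -0.3, 0.5]
opening: 0.0853
gripper_force: 0.0
```

```bash
python3 - <<'E'
from h import *
w=robot.read_camera("wrist");cv2.imwrite("pics/w14.png",w["pixels"]);np.save("w14.npy",w,allow_pickle=True)
H=cv2.cvtColor(w["pixels"],cv2.COLOR_BGR2HSV).astype(int);yy,xx=np.indices(H.shape[:2])
u=project(w,[.442,-.2957,.016])[0];print(u)
m=(H[...,0]<20)&(H[...,1]>100)&(abs(xx-u[0])<50)&(yy<260)
m=cv2.morphologyEx(m.astype(np.uint8),cv2.MORPH_CLOSE,np.ones((5,5)))
ys=np.where(m.any(1))[0];print("rows",ys.min(),ys.max());rect(w,m,.016,"long")
delta((.442,-.2957,.06),69.4)
E
```

```text
[320.85461939 114.63243629]
rows 8 207
long rect [ 444.  -291.4] [ 59.1 218. ] 159.32 {'y+': (np.float64(28.9), np.float64(-0.01)), 'y-': (np.float64(-29.0), np.float64(-0.05)), 'x+': (np.float64(108.4), np.float64(1.83)), 'x-': (np.float64(-109.0), np.float64(0.04))} mid [ 444.3 -291.5]
t 30.63 pos [ 0.4951 -0.3144  0.261 ] yaw 69.41 d [ 56.4  -1.2 201. ] turn 0.013078196352907412 F [ 0.2 -1.   0.2] open 0.0855 grip 0.0 zax [ 1.e-04  2.e-04 -1.e+00] q6 -1.86
```

```bash
python3 - <<'E'
from h import *
delta((.4443,-.2915,.05),69.3)
E
```

```text
t 30.63 pos [ 0.4951 -0.3144  0.261 ] yaw 69.41 d [ 55.7   3.6 211. ] turn 0.11307819635291594 F [ 0.2 -1.   0.2] open 0.0855 grip 0.0 zax [ 1.e-04  2.e-04 -1.e+00] q6 -1.86
```

play_rows(
  deltas=[18, 0, 10, 0, 85, 18, 1, 15, 0, 85, 19, 1, 20, 0, 85, 0, 1, 30, 0, 85, 0, 0, 35, 0, 85, 0, 0, 35, 0, 85, 0, 0, 30, 0, 85, 0, 0, 20, 0, 85, 0, 0, 10, 0, 85, 0, 0, 5, 0, 85],
)

```text
t: 31.47
tool_pos: [0.4438, -0.2916, 0.0493]
orientation: [-0.561, -3.089, -0.002]
force: [-0.9, -0.5, -1.2]
opening: 0.0851
gripper_force: 0.0
```

play_rows(
  deltas=[0, 0, 0, 0, 80, 0, 0, 0, 0, 80, 0, 0, 0, 0, 80, 0, 0, 0, 0, 80],
)

```text
t: 31.8
tool_pos: [0.4455, -0.2941, 0.0527]
orientation: [0.563, 3.088, -0.002]
force: [-0.2, 0.3, 0.0]
opening: 0.08
gripper_force: 0.0
```

```bash
python3 - <<'E'
from h import *
robot.read_camera("side");delta((.4443,-.2915,.004),69.3)
E
```

```text
t 31.85 pos [ 0.4453 -0.2939  0.0524] yaw 69.34 d [ 1.9  1.9 48.4] turn 0.042585975417040345 F [-0.4  0.2  0.3] open 0.0799 grip 0.0 zax [ 0.002  -0.0016 -1.    ] q6 -1.89
```

play_rows(
  deltas=[1, 1, 10, 0, 75, 0, 0, 15, 0, 75, 0, 0, 10, 0, 75, 0, 0, 5, 0, 75, 0, 0, 0, 0, 75, 0, 0, 0, 0, 75, 0, 0, 0, 0, 75, 0, 0, 0, 0, 75, 0, 0, 0, 0, 75],
)

```text
t: 32.6
tool_pos: [0.4443, -0.2923, 0.0116]
orientation: [0.563, 3.09, -0.001]
force: [-0.4, -0.1, 0.2]
opening: 0.0751
gripper_force: 0.0
```

```bash
python3 - <<'E'
from h import *
robot.read_camera("side");delta((.4443,-.2915,.004),69.3)
E
```

```text
t 32.65 pos [ 0.4442 -0.2922  0.0115] yaw 69.34 d [0.2 0.7 7.5] turn 0.044865856519521685 F [-0.1  0.5 -0.1] open 0.0752 grip 0.0 zax [ 8.e-04 -7.e-04 -1.e+00] q6 -1.89
```

play_rows(
  deltas=[0, 0.5, 4, 0, 72, 0, 0, 3, 0, 68, 0, 0, 0, 0, 65, 0, 0, 0, 0, 63, 0, 0, 0, 0, 61, 0, 0, 0, 0, 59, 0, 0, 0, 0, 54, 0, 0, 0, 0, 54, 0, 0, 0, 0, 54, 0, 0, 0, 0, 54],
  newtons=25,
)

```text
t: 33.48
tool_pos: [0.444, -0.2915, 0.0039]
orientation: [0.563, 3.091, -0.0]
force: [-0.0, 0.1, -1.3]
opening: 0.0595
gripper_force: 25.0
```

```bash
python3 - <<'E'
from h import *
delta((.4443,-.2915,.2),69.3)
E
```

```text
t 33.48 pos [ 0.444  -0.2915  0.0039] yaw 69.34 d [-3.000e-01  1.000e-01 -1.961e+02] turn 0.042742967945201826 F [-0.   0.1 -1.3] open 0.0595 grip 25.0 zax [-0. -0. -1.] q6 -1.89
```

play_rows(
  deltas=[0, 0, -5, 0, 54, 0, 0, -15, 0, 54, 0, 0, -30, 0, 54, 0, 0, -35, 0, 54, 0, 0, -35, 0, 54, 0, 5, -35, 0, 54, 3, 10, -25, 0, 54, 6, 20, -12, 0, 54, 10, 34, -4, 0, 54, 10, 35, 0, 0, 54],
)

```text
t: 34.32
tool_pos: [0.4542, -0.184, 0.2024]
orientation: [0.566, 3.087, -0.002]
force: [0.1, 0.1, -2.7]
opening: 0.0597
gripper_force: 25.0
```

play_rows(
  deltas=[10, 35, 0, 0, 54, 10, 35, 0, 0, 54, 10, 35, 0, 0, 54, 10, 35, 0, 0, 54, 10, 35, 0, 0, 54, 10, 35, 0, 0, 54, 10, 35, 0, 0, 54, 10, 35, 0, 0, 54, 10, 35, 0, 0, 54, 10, 35, 0, 0, 54],
)

```text
t: 35.15
tool_pos: [0.4831, 0.1808, 0.2003]
orientation: [0.563, 3.09, 0.0]
force: [1.1, -1.1, -1.4]
opening: 0.0604
gripper_force: 25.0
```

play_rows(
  deltas=[10, 35, 0, 0, 54, 8, 26, 0, 0, 54, 4, 12, 0, 0, 54, 0, 0, 0, 0, 54, 0, 0, 0, 0, 54, 0, 0, 0, 0, 54, 0, 0, 0, 0, 54],
)

```text
t: 35.73
tool_pos: [0.4888, 0.2536, 0.1999]
orientation: [0.565, 3.09, -0.001]
force: [0.3, 0.6, -2.0]
opening: 0.0598
gripper_force: 25.0
```

```bash
python3 - <<'E'
from h import *
robot.read_camera("side");delta((.491,.257,.048),69.8)
E
```

```text
t 35.78 pos [0.4888 0.2536 0.2   ] yaw 69.25 d [ -0.8   4.  152. ] turn -0.5546014702492812 F [ 0.6 -0.4 -2.1] open 0.0596 grip 25.0 zax [ 1.e-04 -2.e-04 -1.e+00] q6 -0.82
```

play_rows(
  deltas=[-0.5, 3.5, 15, -0.5, 54, 0, 0, 30, 0, 54, 0, 0, 30, 0, 54, 0, 0, 30, 0, 54, 0, 0, 20, 0, 54, 0, 0, 10, 0, 54, 0, 0, 0, 0, 54, 0, 0, 0, 0, 54, 0, 0, 0, 0, 54, 0, 0, 0, 0, 54],
)

```text
t: 36.62
tool_pos: [0.4919, 0.2585, 0.0672]
orientation: [0.55, 3.09, 0.003]
force: [0.7, 0.1, -1.7]
opening: 0.0596
gripper_force: 25.0
```

```bash
python3 - <<'E'
from h import *
robot.read_camera("side");delta((.491,.257,.048),69.8)
E
```

```text
t 36.67 pos [0.4918 0.2586 0.067 ] yaw 69.84 d [ 0.2 -1.8 19. ] turn 0.03815503328897307 F [-1.1  0.  -1. ] open 0.0601 grip 25.0 zax [ 0.0031  0.0013 -1.    ] q6 -0.83
```

play_rows(
  deltas=[0, -0.5, 5, 0, 54, 0, 0, 5, 0, 54, 0, 0, 3, 0, 54, 0, 0, 1, 0, 54, 0, 0, 0, 0, 54, 0, 0, 0, 0, 54, 0, 0, 0, 0, 54, 0, 0, 0, 0, 54],
)

```text
t: 37.33
tool_pos: [0.4903, 0.2577, 0.0511]
orientation: [0.55, 3.093, 0.0]
force: [0.7, 0.1, -2.2]
opening: 0.0599
gripper_force: 25.0
```

```bash
python3 - <<'E'
from h import *
robot.read_camera("side");delta((.491,.257,.048),69.8)
E
```

```text
t 37.38 pos [0.4903 0.2576 0.0511] yaw 69.84 d [-0.9 -0.4  3.1] turn 0.04295866697425765 F [-0.4 -0.1 -2. ] open 0.0595 grip 25.0 zax [ 3.e-04  1.e-04 -1.e+00] q6 -0.83
```

play_rows(
  deltas=[-0.6, -0.4, 1, 0, 54, 0, 0, 1, 0, 54, 0, 0, 0.5, 0, 54, 0, 0, 0, 0, 54, 0, 0, 0, 0, 54, 0, 0, 0, 0, 54],
)

```text
t: 37.88
tool_pos: [0.4906, 0.257, 0.0484]
orientation: [-0.55, -3.093, -0.0]
force: [0.7, 0.3, -1.5]
opening: 0.0597
gripper_force: 25.0
```

play_rows(
  deltas=[0, 0, 0.5, 0, 54, 0, 0, 0, 0, 54, 0, 0, 0, 0, 54],
)

```text
t: 38.13
tool_pos: [0.4906, 0.257, 0.0479]
orientation: [0.55, 3.093, 0.0]
force: [0.2, -0.2, -1.1]
opening: 0.0597
gripper_force: 25.0
```

play_rows(
  deltas=[0, 0, 0.4, 0, 54, 0, 0, 0.3, 0, 54, 0, 0, 0, 0, 54, 0, 0, 0, 0, 54],
)

```text
t: 38.47
tool_pos: [0.4906, 0.257, 0.0479]
orientation: [0.55, 3.093, -0.0]
force: [-3.4, -1.5, 4.9]
opening: 0.0598
gripper_force: 25.0
```

play_rows(
  deltas=[0, 0, -0.4, 0, 54, 0, 0, 0, 0, 60, 0, 0, 0, 0, 62, 0, 0, 0, 0, 66, 0, 0, 0, 0, 75, 0, 0, -5, 0, 85, 0, 0, -15, 0, 85, 0, 0, -30, 0, 85, 0, 0, -35, 0, 85, -10, 0, -35, 0, 85],
)

```text
t: 39.3
tool_pos: [0.4983, 0.2537, 0.1684]
orientation: [-0.548, -3.091, 0.001]
force: [1.1, 0.4, 0.1]
opening: 0.0846
gripper_force: 0.0
```

play_rows(
  deltas=[-15, 0, -35, 0, 85, -15, 0, -35, 0, 85, -15, 0, -20, 0, 85, 0, 0, 0, 0, 85, 0, 0, 0, 0, 85, 0, 0, 0, 0, 85, 0, 0, 0, 0, 85],
)

```text
t: 39.88
tool_pos: [0.5408, 0.238, 0.2555]
orientation: [-0.549, -3.09, 0.002]
force: [0.0, 0.9, -1.4]
opening: 0.0846
gripper_force: 0.0
```

```bash
python3 - <<'E'
from h import *
w=robot.read_camera("wrist");cv2.imwrite("pics/w15.png",w["pixels"]);np.save("w15.npy",w,allow_pickle=True)
H=cv2.cvtColor(w["pixels"],cv2.COLOR_BGR2HSV).astype(int);yy,xx=np.indices(H.shape[:2])
u=project(w,[.491,.257,.06])[0];print(u)
m=(H[...,0]<20)&(H[...,1]>100)&(abs(xx-u[0])<50)&(yy<260)
m=cv2.morphologyEx(m.astype(np.uint8),cv2.MORPH_CLOSE,np.ones((5,5)))
ys=np.where(m.any(1))[0];print("rows",ys.min(),ys.max());rect(w,m,.060,"long on box")
a=robot.read_camera("scene")["pixels"]
cv2.imwrite("pics/fin.png",np.vstack([cv2.resize(a[100:290,140:480],(680,380)),np.pad(w["pixels"][:210],((0,0),(20,20),(0,0)))]))
delta((.491,.257,.26),69.8)
E
```

```text
[322.9027782  120.92146895]
rows 0 223
long on box rect [490.9 256.9] [ 59.4 216.7] 159.8 {'y+': (np.float64(28.9), np.float64(0.11)), 'y-': (np.float64(-29.2), np.float64(0.04)), 'x+': (np.float64(108.3), np.float64(0.02)), 'x-': (np.float64(-108.3), np.float64(-0.0))} mid [490.9 257. ]
t 39.98 pos [0.5409 0.2381 0.2557] yaw 69.87 d [53.4  0.6 -4.2] turn 0.07399271698376708 F [0.6 0.9 0.3] open 0.0853 grip 0.0 zax [-3.e-03 -9.e-04 -1.e+00] q6 -0.89
```

View pics/fin.png

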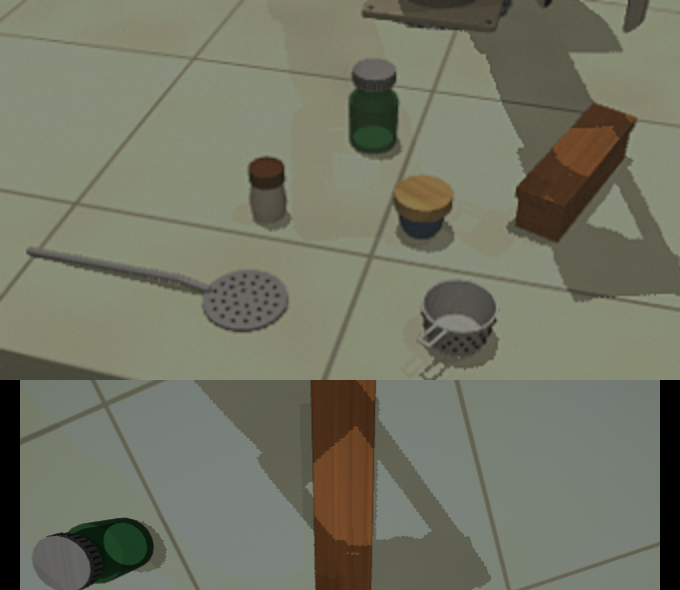

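All four lids sit flat on their vessels: pot (265,175), jar (374,75), bowl (423,195) and box (575,170). The skimmer and strainer haven't moved. The long lid measures within 1 mm and 0.1° of the box.

```bash
python3 -c "
from plant import robot
print(robot.close_job())"
```

```text
the job is handed in; nothing more can be done
None
```

All four lids are on their vessels, placed in the order asked and centred to about 1 mm by the camera checks, and the job was handed in at about 40 s.

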